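# Level the apple grader, load it and tip the apples through

### The arm

A 6-joint arm with a two-finger parallel gripper is mounted at the origin on a cart in front of the work surface, level with it; the furniture and walls round the work are solid. World frame = base frame: x ahead of the robot, y to its left, z up, the work surface at z = 0. Lengths are in m, angles in rad, forces in N, time in s.
With the tool pointing down it reaches from about 0.25 to 0.775 m from the base axis. Payload 4 kg.
Tool frame: the origin (TCP) lies midway between the tips of the shut fingers; the grasp point (between the pads) lies 19 mm behind it; z points along the fingers, y is the line along which they close (so a half turn about z gives the same grasp; the last joint's range is limited). The gripper opens to 94 mm and grips with 3 to 60 N. Pads are 16 mm wide; open, the fingers measure 119 mm over their backs; the gripper's body (75 mm by 177 mm) begins 78 mm behind the grasp point.
Start: joints at [1.156, 0.087, 1.371, -0, 1.684, -0.103], TCP at [0.169, 0.523, 0.206] pointing down, gripper open.
Joint ranges: [-3.1, 3.1], [-0.76, 2.03], [0.27, 2.55], [-1.08, 4.22], [0.17, 2.65], [-2.57, 2.57]. Speed limits (rad/s): [2.79, 2.79, 3.14, 3.14, 3.14, 3.14].

### API

Orientations are given as [roll, pitch, yaw] about the fixed x, y, z axes, in that order (R = Rz(yaw) Ry(pitch) Rx(roll)).
In Python, from bench import sensors, eyes, job gives the robot as it stands.
- The arm moves only by the tool arm_command, never from a script. Its argument "series" is a list of rows, each a list of 7 numbers: the opening, from 0 (shut) to 1 (fully open), then the shift along the tool's x, y, z in cm, then the turn, a rotation vector about the tool's x, y, z in rad. In form: [[fingers, dx, dy, dz, wx, wy, wz], ...]. A call has 1 to 20 rows; each row shifts and turns the commanded pose from where the row before left it, along the tool's axes as they then stand; what a row does not reach is not made up. A row lasts 1/10 s, in which the tool goes at most 50 mm and 8.59 degrees, less where a joint would pass 70% of its speed; a pose out of reach is approached as far as the arm can. A call with a gripper value outside its range is refused whole. The fingers move at their own pace and stop on an object; the grip force is fixed at half the most. Time passes only in rows, so rows that do not move let the fingers close. It gives the time, the measured TCP pose, the force and the opening at its end, in the units of the state.
- sensors.get_obs(): the state, without advancing time (a new reading comes with each control period).
- eyes.snapshot(name): name is "scene" or "top"; returns the picture (480x640x3 uint8, blue, green, red); there is no depth.
- eyes.get_calibration(name): a dict with "mtx" (3x3 intrinsics, pixels), "k1" (the pictures are not rectified: a ray, as slopes to the right and down, at radius r is drawn at 1 + k1 r^2 times it, then the intrinsics apply), "R" (3x3) and "t" (3): a world point X has camera coordinates R X + t. Camera axes: x right, y down, z forward; pixel columns grow to the right and rows downward; lengths in m; the calibration is good to about 2 mm. A picture is of the moment at which its call begins. get_calibration takes no time and is no camera call.
- job.close_job(): hands the job in, once; it reports no verdict.
The state is a dict: "time": time; "joint_positions": joint angles; "qvel": joint speeds; "joint_torque": joint torques, N m; "tool_pos": TCP position; "ee_rot": TCP orientation; "wrist_force": force on the tool from outside, world axes, zero at the start; "wrist_torque": the same for the moment, N m; "width": finger opening in m.
Only numpy, scipy, OpenCV 4.12 (cv2) and the standard library are available. Lean on these libraries where they do the work, as an engineer would, in place of code of your own. Each camera call takes 0.05 s, during which the arm holds its last target. There are 200 camera calls.

### The job

Grade the apples from the wooden tray on the little wooden apple grader. First screw its jack foot down until the pad just touches the table, without jacking the grader out of level; then lay all the apples in the green hopper, one to a lane, and only when all are in, tip the hopper steadily with its handle so that each rolls down the deck and lodges in the hole of its own size. Lower the hopper again at the end, and leave the jar, the tin and the tub around it alone.

Things in the scene. Friction and masses are not known exactly. Their poses are not given: they have to be found in the camera images.
- grader: tabletop apple grader of pale wood, 390 wide x 430 long, 185 high at the hopper, 115 at the far end, 7.7 kg, loose on the table. Origin on the table under its middle; x runs from the hopper (next to the robot) to the deck's far end, y left, z up. It stands on three rubber feet; the fourth is a jack foot on a bracket at the left (axis at x -120, y +255 mm), hanging a few mm up at the start.
- deck: sorting deck fixed on the grader, tilted 0.24 rad. Origin on the hopper's hinge line at mid-width, level with the bars' top; x down the slope, y left, z square to the bars. Steel bars make five lanes at y +146, +73, 0, -73, -146 mm. An apple rolls along the bars until the opening is wide enough, drops in and lodges in the cork-floored pocket. One apple a lane: a second may ride over the first.
- hopper (a joint): tipping angle of the green hopper, rad: 0 = down on its stop (floor sloping 16 degrees back, apples stay at the back wall), 0.65 = fully tipped. Level hinge along its front edge (grader y axis); lifting the handle tips it. 0.5 kg, damped; it sinks back to 0 when let go. Tip it steadily (a second or so): flung up, small apples shoot over their holes.
- deck_entry (a point): on the plain plate at the top of the deck, mid-width, where apples roll in from the hopper (deck x = 9). Down each lane the opening between the bars is 47 mm wide at deck x 18 to 108 (holes for small apples, pocket floor 52 mm below the bars' top), 56 mm at 108 to 190 (middle-sized, floor 64 mm down), 68 mm at 190 to 265 (large, floor 73 mm down), then the end wall.
- hopper_floor (a point): green sheet-metal hopper, 361 wide, floor 108 long, back and side walls 30 high, open to the deck, five V-floored lanes 73 apart between 26 high, 4 thick dividers. Origin on the hinge line at mid-width, lane bottoms at z = 0; the floor runs from x = 0 (hinge) to x = -108 (towards the robot); y left; lanes at y +146, +73, 0, -73, -146. An apple set down at x = -50 rolls back to the back wall.
- hopper_handle (a point): middle of the hopper's wooden handle bar: round, 12 thick, 110 long, level, along the hopper's width (grader y), 151 mm from the hinge line, 30 mm clear of the back wall, about 145 mm above the table; nothing under it. Tipping moves it in an arc about the hinge line, up and away from the robot.
- foot_knob (a joint): angle of the jack foot's knob, rad, growing clockwise seen from above, which screws the foot down: 12 mm a turn (1.91 mm per rad), knob and pad sinking together. 0 to 8.4; the pad meets the table at about 5.24 if the grader is level; turning further lifts that corner and tilts the grader (about 6 milliradian per mm).
- foot_knob_grip (a point): middle of the jack foot's knob: black, round, fluted, 42 mm across, 26 high, upright axis, about 155 mm above the table, 60 mm out from the grader's left cheek. Turning it takes about 0.06 N m.
- foot_pad (a point): middle of the underside of the jack foot's rubber pad (34 across), straight under the knob; z is its height over the table.
- fruit_tray: brown wooden fruit tray 322 x 146, rim 30 mm above the table, loose, to the robot's right, long side ahead; the apples lie in it in two rows. Origin under its middle, x along its length; inside the rim its floor reaches x +-155, y +-67, folded into three shallow cross troughs (4.6 degree slopes), lowest at x -98, 0, +98, 12 mm above the table: apples come to rest there.
- jar_greenlid: glass jar with a red lid, 71 across x 115 high, left of the grader; to be left alone. Origin under its middle.
- tomato_tin: low white and red tin, 75 across x 58 high, on the robot's side of the grader's right corner; to be left alone. Origin under its middle.
- spread_tub: green and yellow plastic tub, 96 x 137 x 53, in front on the left; to be left alone. Origin under its middle.
- apple_s1: a firm dark red garden apple, small, 43 mm across, round, rolls easily; origin at its centre; may be absent.
- apple_s2: a firm yellow-green garden apple, small, 43 mm across, round, rolls easily; origin at its centre; may be absent.
- apple_m1: a firm orange-red garden apple, middle-sized, 53 mm across, round, rolls easily; origin at its centre; may be absent.
- apple_m2: a firm golden yellow garden apple, middle-sized, 53 mm across, round, rolls easily; origin at its centre; may be absent.
- apple_l1: a firm dark red garden apple, large, 63 mm across, round, rolls easily; origin at its centre; may be absent.
- apple_l2: a firm green garden apple, large, 63 mm across, round, rolls easily; origin at its centre; may be absent.
Not all that is in view belongs to the job. What is shaped like the apple_m2 but turquoise is not meant.

How it is judged:
By the outcome, as a careful person would: the job done as asked, in the order asked, and still so for the second after the job is handed in, with the robot touching nothing.
Of apple_s1, apple_s2, apple_m1, apple_m2, apple_l1, apple_l2 only 3 to 5 are there at a start; the rules pass over those that are not, and their reading is None.
At some moment in a run one of apple_s1, apple_s2, apple_m1, apple_m2, apple_l1, apple_l2 may be knocked a few centimetres aside while the robot is not near it.
It also fails if it takes over 210 s, if anything falls off the work surface, if the arm or the gripper's body presses on something with over 40 N, if the wrist force passes 120 N, or if a joint passes its speed limit or range.

## Working session

There is one attempt and no reset: what is moved stays moved. The work goes in short steps, Python scripts to look and compute and a tool call to move; the robot and the scene stay as the last step left them, time stands still between calls to the robot, and variables do not carry over. Pictures are saved under pics/ and viewed, on a budget of 14 in all, crops included, one or two more only if the job needs it, and the job is handed in when it is done.

Besides the shell and the picture viewer there is one more tool, called after ">>>" as a command line: name --pt "numbers of a row" for each row, then --argument value for the rest. arm_command: Moves the arm, as the interface text tells. Its arguments: {"type":"object","properties":{"series":{"type":"array","items":{"type":"array","items":{"type":"number"}}}},"required":["series"]}

```bash
mkdir -p pics; ls; python3 - <<'E'
from bench import sensors, eyes, job
import cv2
for n in("scene","top"):
    cv2.imwrite(f"pics/{n}0.png",eyes.snapshot(n)); print(n,eyes.get_calibration(n))
print(sensors.get_obs())
E
```

```text
pics
scene {'mtx': array([[441.92700774,   0.        , 322.83647407],
       [  0.        , 441.92700774, 238.87663015],
       [  0.        ,   0.        ,   1.        ]]), 'k1': 0.0021908231809360705, 'R': array([[-0.70972651, -0.70434813,  0.01349029],
       [-0.48843666,  0.47818648, -0.72990912],
       [ 0.50765925, -0.524625  , -0.68341107]]), 't': array([0.44387537, 0.3645342 , 1.1364926 ])}
top {'mtx': array([[542.61335961,   0.        , 321.49821034],
       [  0.        , 542.61335961, 243.73830235],
       [  0.        ,   0.        ,   1.        ]]), 'k1': 0.020962945428717572, 'R': array([[ 0.01826343, -0.99939274,  0.02967483],
       [-0.99491491, -0.02110584, -0.09848281],
       [ 0.09904932, -0.0277253 , -0.99469621]]), 't': array([-0.00893877,  0.60169253,  1.39837976])}
{'time': 0.1, 'joint_positions': array([ 1.15587823e+00,  8.79249807e-02,  1.37209370e+00,  6.82627311e-06,
        1.68361759e+00, -1.03102998e-01]), 'qvel': array([-1.33720227e-03, -2.26841149e-05, -2.36828043e-03, -5.22245688e-04,
        1.63089227e-03, -4.11747112e-04]), 'joint_torque': array([ 2.01512565e-03, -3.41252375e+01, -3.03301013e+01,  7.19825760e-02,
        3.04688606e-02, -7.82757138e-05]), 'tool_pos': array([0.1685349 , 0.52301946, 0.20440203]), 'ee_rot': array([-3.13956058e+00, -2.17078491e-04,  2.82977809e+00]), 'wrist_force': array([0.19590684, 0.3191453 , 0.08198767]), 'wrist_torque': array([ 0.02347331, -0.02863047,  0.00481266]), 'width': 0.09377278082093889}
```

View pics/scene0.png

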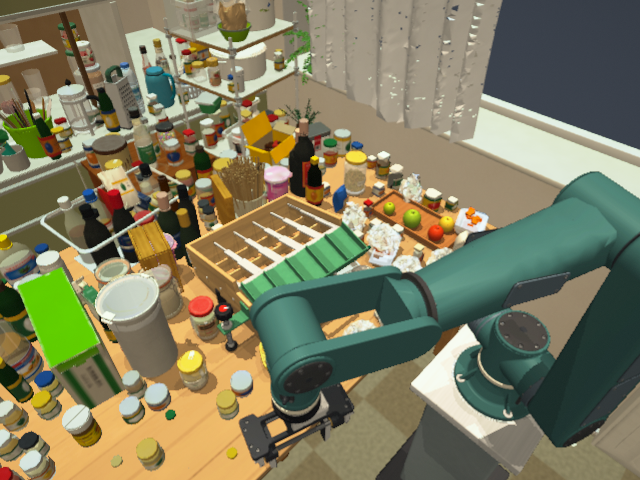

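View pics/top0.png

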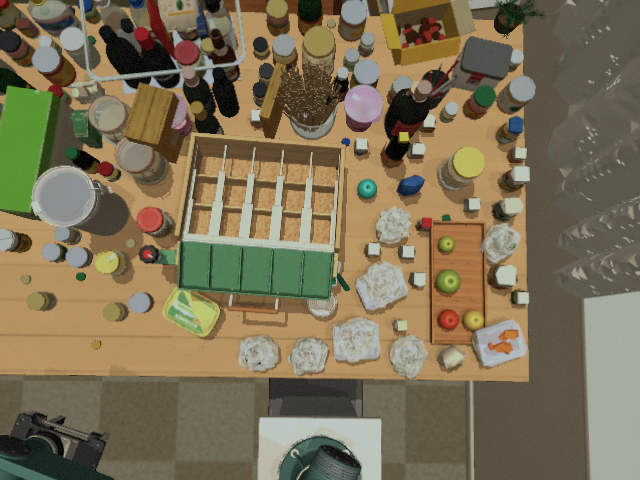

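The grader is at top px (262,215), with the green hopper at its robot side and the handle at about (255,305). The knob candidate is at (150,254); the red-lidded jar is at (152,220). The tray is at (458,283) and holds four apples: (446,244), (448,281), (448,320) and (473,320). A turquoise ball at (367,188) and a blue thing at (411,185) are decoys. The next step is a zoomed check.

```bash
cat > h.py <<'E'
from bench import sensors, eyes, job
import cv2, numpy as np
from scipy.spatial.transform import Rotation as Ro
C={n:eyes.get_calibration(n) for n in("scene","top")}
def ray(n,u,v):
    c=C[n]; K=c["mtx"]; p=np.array([(u-K[0,2])/K[0,0],(v-K[1,2])/K[1,1]]); q=p.copy()
    for _ in range(5): q=p/(1+c["k1"]*(q@q))
    return -c["R"].T@c["t"], c["R"].T@np.r_[q,1]
def plane(n,u,v,z):
    o,d=ray(n,u,v); return o+d*(z-o[2])/d[2]
def proj(n,X):
    c=C[n]; x=c["R"]@np.asarray(X,float)+c["t"]; s=x[:2]/x[2]; s=s*(1+c["k1"]*(s@s)); return c["mtx"][:2,:2]@s+c["mtx"][:2,2]
def two(a,b):
    o1,d1=ray("top",*a);o2,d2=ray("scene",*b)
    s=np.linalg.lstsq(np.c_[d1,-d2],o2-o1,rcond=None)[0]; P,Q=o1+s[0]*d1,o2+s[1]*d2
    return (P+Q)/2,np.linalg.norm(P-Q)
def shot(n,name):
    im=eyes.snapshot(n); cv2.imwrite(f"pics/{name}.png",im); return im
def togo(X,yaw=None):
    """shift in tool axes (cm) from the measured TCP to world X"""
    o=sensors.get_obs(); R=Ro.from_euler("xyz",o["ee_rot"]); d=R.inv().apply(np.asarray(X)-o["tool_pos"])*100
    r=None
    if yaw is not None: r=(R.inv()*Ro.from_euler("xyz",[np.pi,0,yaw])).as_rotvec().round(3)
    return d.round(2),r,o["tool_pos"].round(4)
E
python3 - <<'E'
from h import *
im=cv2.imread("pics/top0.png")
a=cv2.resize(im[185:325,120:360],None,fx=3.3,fy=3.3,interpolation=cv2.INTER_CUBIC)[:,:800]
b=cv2.resize(im[215:350,410:530],None,fx=3.0,fy=3.0,interpolation=cv2.INTER_CUBIC)
cv2.imwrite("pics/cropA.png",a);cv2.imwrite("pics/cropB.png",b)
print(-C["top"]["R"].T@C["top"]["t"],-C["scene"]["R"].T@C["scene"]["t"])
for n,u,v,z in[("knob",150,254,.165),("corner far L",195,138,.12),("far R",344,146,.12),("apple1",446,244,.035),("a2",448,281,.04),("a3",448,320,.035),("a4",473,320,.035),("hopL",181,293,.185),("hopR",332,297,.185)]: print(n,plane("top",u,v,z).round(4))
E
```

```text
[0.46028756 0.04253638 1.45048467] [-0.08386899  0.7345599   1.03678045]
knob [0.5555 0.4094 0.165 ]
corner far L [0.8507 0.3255 0.12  ]
far R [ 0.8406 -0.0466  0.12  ]
apple1 [ 0.6075 -0.3254  0.035 ]
a2 [ 0.51   -0.3289  0.04  ]
a3 [ 0.409  -0.3296  0.035 ]
a4 [ 0.4102 -0.395   0.035 ]
hopL [0.4655 0.3288 0.185 ]
hopR [ 0.4625 -0.0194  0.185 ]
```

View pics/cropA.png

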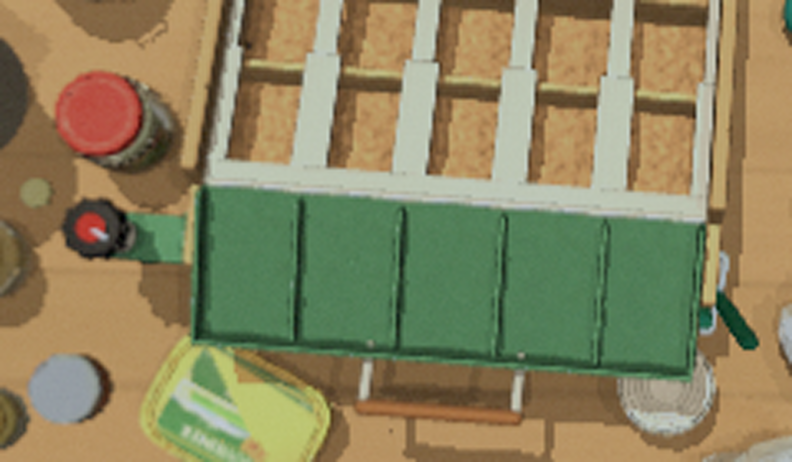

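View pics/cropB.png

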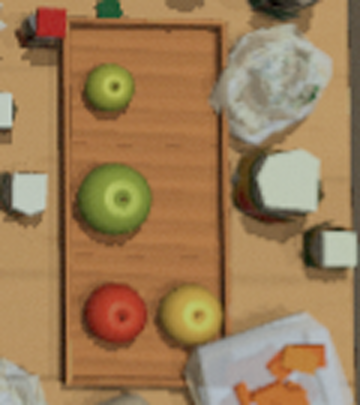

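The crops show the knob at about (148,254), black with a red centre, apart from the red-lidded jar. The handle ends are at about (229,308) and (278,311). The tray apples are s2 (446,244), l2 (448,281), m1 (448,319) and m2 (474,320). The turquoise ball at (367,188) is excluded.

```bash
python3 - <<'E'
from h import *
P=lambda u,v,z:plane("top",u,v,z)
a=lambda x,y:(120+x/3.3,185+y/3.3)
k=P(*a(93,228),.168); hl=P(*a(360,405),.149);hr=P(*a(520,417),.149)
bl=P(*a(194,340),.185);br=P(*a(690,375),.185)
fl=P(*a(203,186),.187);fr=P(*a(706,220),.187)
for n,x in dict(k=k,hl=hl,hr=hr,bl=bl,br=br,fl=fl,fr=fr).items(): print(n,x.round(4))
print("handle len",np.linalg.norm(hl-hr),"hop width",np.linalg.norm(bl-br),np.linalg.norm(fl-fr))
for s in((hl,hr),(bl,br),(fl,fr)):
    d=s[0]-s[1]; print("yaw",np.arctan2(-d[0],d[1]))
im=cv2.imread("pics/scene0.png")
print("knob proj scene",proj("scene",np.r_[k[:2],.155]),"pad",proj("scene",np.r_[k[:2],.01]))
cv2.imwrite("pics/cropS.png",cv2.resize(im[260:380,170:290],None,fx=5,fy=5,interpolation=cv2.INTER_CUBIC))
o=cv2.cvtColor(cv2.imread("pics/top0.png"),cv2.COLOR_BGR2HSV)
t=cv2.imread("pics/top0.png")[217:347,432:486]
h=cv2.cvtColor(t,cv2.COLOR_BGR2HSV)
for nm,(cx,cy),r in[("s2",(446,244),.0215),("l2",(448,281),.0315),("m1",(448,319),.0265),("m2",(474,320),.0265)]:
    print(nm,"z",.012+r,plane("top",cx,cy,.012+r).round(4), "centre hsv",o[cy,cx-4])
E
```

```text
k [0.555  0.4127 0.168 ]
hl [0.4329 0.2225 0.149 ]
hr [0.4263 0.1077 0.149 ]
bl [0.4768 0.3343 0.185 ]
br [ 0.4586 -0.0127  0.185 ]
fl [0.5847 0.3324 0.187 ]
fr [ 0.5681 -0.0221  0.187 ]
handle len 0.11501591244062005 hop width 0.3474923245139188 0.35489135647903386
yaw -0.05751286899243161
yaw -0.052317424129637066
yaw -0.046959141682240434
knob proj scene [226.57592319 310.55214603] pad [233.83107352 343.76376332]
s2 z 0.0335 [ 0.6077 -0.3258  0.0335] centre hsv [ 31 155 140]
l2 z 0.0435 [ 0.5099 -0.3279  0.0435] centre hsv [ 35 147 158]
m1 z 0.0385 [ 0.4117 -0.3287  0.0385] centre hsv [  4 197 175]
m2 z 0.0385 [ 0.4104 -0.3965  0.0385] centre hsv [ 24 151 187]
```

View pics/cropS.png

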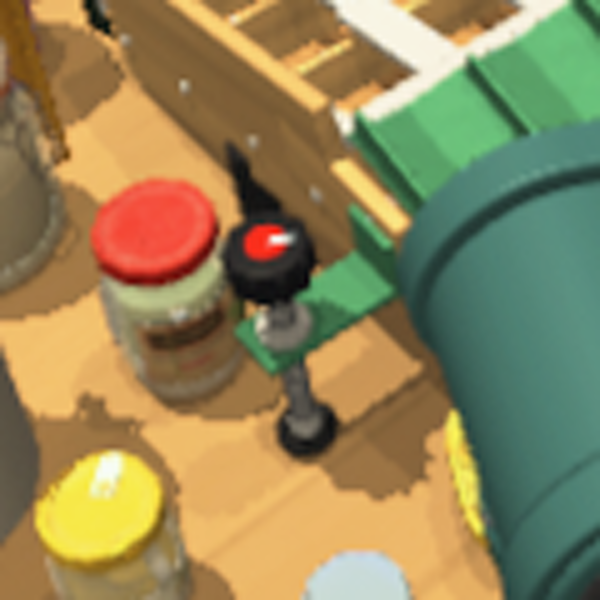

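The scene crop shows the knob's red top at about (223,309), clear of the jar, and the pad hanging at about (231,346). Next I triangulate the knob and the apples with colour masks in both views.

```bash
cat >> h.py <<'E'
def blob(im,box,lo,hi):
    """largest blob (cx,cy,w,h,area) of hsv range in box (x0,y0,x1,y1)"""
    x0,y0,x1,y1=box; h=cv2.cvtColor(im[y0:y1,x0:x1],cv2.COLOR_BGR2HSV).astype(int)
    if lo[0]<0: h[...,0]=np.where(h[...,0]>90,h[...,0]-180,h[...,0])
    m=np.all((h>=lo)&(h<=hi),axis=2).astype(np.uint8)
    n,l,s,c=cv2.connectedComponentsWithStats(m)
    if n<2: return None
    i=1+np.argmax(s[1:,4]); return (c[i][0]+x0,c[i][1]+y0,*s[i][2:5])
E
python3 - <<'E'
from h import *
T=cv2.imread("pics/top0.png");S=cv2.imread("pics/scene0.png")
red=((-10,140,90),(9,255,255))
kt=blob(T,(138,244,160,264),*red);ks=blob(S,(212,298,235,318),*red)
print("knob",kt,ks,two(kt[:2],ks[:2]))
jt=blob(T,(135,200,175,238),*red);js=blob(S,(185,290,216,318),*red); print("jar",jt,js,two(jt[:2],js[:2]))
R={"s2":((25,110,50),(44,255,255),(436,234,458,256),(380,195,400,218)),"l2":((25,110,40),(44,255,255),(434,266,464,297),(400,205,424,232)),
"m1":((-10,170,50),(9,255,255),(434,305,461,334),(424,220,446,244)),"m2":((18,130,80),(28,255,255),(461,305,486,335),(438,212,458,232))}
for n,(lo,hi,bt,bs) in R.items():
    t=blob(T,bt,lo,hi);s=blob(S,bs,lo,hi)
    print(n,np.round(t,1),np.round(s,1) if s else s, two(t[:2],s[:2]) if s else "", plane("top",t[0],t[1],.038).round(4))
print("pad two-view",plane("scene",231.2,346,.005))
E
```

```text
knob (np.float64(146.3684210526316), np.float64(253.0701754385965), np.int32(9), np.int32(10), np.int32(57)) (np.float64(222.35416666666666), np.float64(308.0208333333333), np.int32(9), np.int32(7), np.int32(48)) (array([0.55859096, 0.41873688, 0.16674519]), np.float64(0.0034263487328439275))
jar (np.float64(149.3921568627451), np.float64(218.94313725490196), np.int32(26), np.int32(25), np.int32(510)) (np.float64(200.39907192575407), np.float64(306.10672853828305), np.int32(26), np.int32(21), np.int32(431)) (array([0.64837556, 0.43376031, 0.10633081]), np.float64(0.004791433881562616))
s2 [446.2 243.8  16.   16.  196. ] [388.9 207.6  11.   12.  107. ] (array([ 0.61008034, -0.32535916,  0.03228975]), np.float64(0.004428933116704693)) [ 0.6077 -0.3252  0.038 ]
l2 [447.7 281.   24.   23.  446. ] [411.6 218.1  18.   19.  265. ] (array([ 0.51159993, -0.32611641,  0.04252543]), np.float64(0.0038971679991247517)) [ 0.5102 -0.3285  0.038 ]
m1 [448.1 319.   21.   21.  315. ] [435.2 232.6  16.   16.  201. ] (array([ 0.41348106, -0.32799472,  0.03686885]), np.float64(0.0045874018110890384)) [ 0.4116 -0.3291  0.038 ]
m2 [472.9 319.4  22.   20.  271. ] [447.4 221.5  19.   19.  229. ] (array([ 0.41206751, -0.39035717,  0.04949648]), np.float64(0.00042194804446010525)) [ 0.4118 -0.3938  0.038 ]
pad two-view [0.55738985 0.42049525 0.005     ]
```

```bash
python3 - <<'E'
from h import *
print(togo([.557,.415,.23],-2.77))
E
```

```text
(array([-40.29,   1.63,  -2.57]), array([-0.002, -0.001, -0.683]), array([0.1685, 0.523 , 0.2044]))
```

>>> arm_command --pt "0.7 0 0 -2.57 0 0 0" --pt "0.7 -3.36 0.136 0 0 0 0" --pt "0.7 -3.36 0.136 0 0 0 0" --pt "0.7 -3.36 0.136 0 0 0 0" --pt "0.7 -3.36 0.136 0 0 0 0" --pt "0.7 -3.36 0.136 0 0 0 0" --pt "0.7 -3.36 0.136 0 0 0 0" --pt "0.7 -3.36 0.136 0 0 0 0" --pt "0.7 -3.36 0.136 0 0 0 0" --pt "0.7 -3.36 0.136 0 0 0 0" --pt "0.7 -3.36 0.136 0 0 0 0" --pt "0.7 -3.36 0.136 0 0 0 0" --pt "0.7 -3.36 0.136 0 0 0 0" --pt "0.7 0 0 0 0 0 -0.114" --pt "0.7 0 0 0 0 0 -0.114" --pt "0.7 0 0 0 0 0 -0.114" --pt "0.7 0 0 0 0 0 -0.114" --pt "0.7 0 0 0 0 0 -0.114" --pt "0.7 0 0 0 0 0 -0.114" --pt "0.7 0 0 0 0 0 0"

```text
time: 2.1
tool_pos: [0.5573, 0.4152, 0.2303]
ee_rot: [-3.141, -0.001, -2.77]
wrist_force: [-0.3, 0.3, -0.2]
width: 0.0661
```

```bash
python3 - <<'E'
from h import *
T=shot("top","top1");S=shot("scene","scene1")
a=cv2.resize(T[200:300,90:210],(480,400),interpolation=cv2.INTER_CUBIC);b=cv2.resize(S[230:380,170:290],(320,400),interpolation=cv2.INTER_CUBIC)
cv2.imwrite("pics/c1.png",np.hstack([a,b]))
o=sensors.get_obs();print(o["joint_positions"].round(3),o["tool_pos"],o["ee_rot"])
print(proj("top",o["tool_pos"]),proj("scene",o["tool_pos"]),togo([.557,.415,.142],-2.77))
E
```

```text
[ 0.559  0.421  0.914  0.     1.808 -1.382] [0.55735532 0.41525922 0.23053239] [-3.14145999e+00 -1.05963337e-03 -2.77175151e+00]
[139.00151834 250.78097638] [220.77891673 290.78144425] (array([ 0.03, -0.01,  8.85]), array([-0.   , -0.001, -0.002]), array([0.5574, 0.4153, 0.2305]))
```

View pics/c1.png

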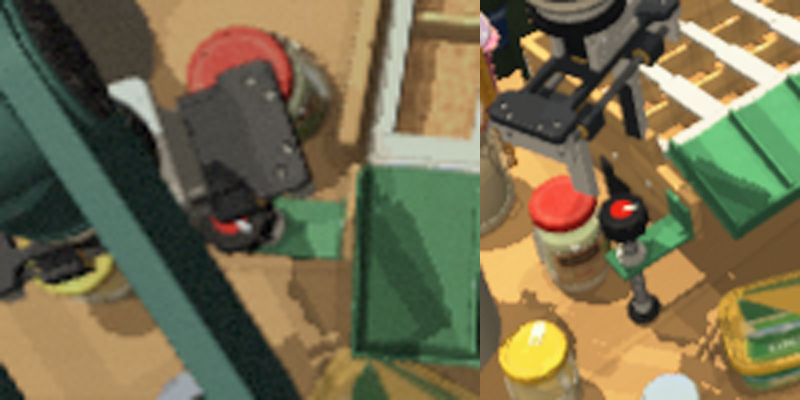

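The scene crop shows the open fingers straddling the knob's line, with the tips' midpoint at about (218,292) and the projected TCP at (221,291). This agrees to a few mm. The pad is at (231,346). Now descending and closing.

>>> arm_command --pt "0.7 0 0 2.2 0 0 0" --pt "0.7 0 0 2.2 0 0 0" --pt "0.7 0 0 2.2 0 0 0" --pt "0.7 0 0 2.2 0 0 0" --pt "0.7 0 0 0 0 0 0"

```text
time: 2.7
tool_pos: [0.5555, 0.4141, 0.1383]
ee_rot: [-3.14, -0.008, -2.771]
wrist_force: [0.6, 0.0, -0.4]
width: 0.0659
```

>>> arm_command --pt "0.4 0 0 0 0 0 0" --pt "0.4 0 0 0 0 0 0" --pt "0.4 0 0 0 0 0 0" --pt "0.4 0 0 0 0 0 0"

```text
time: 3.1
tool_pos: [0.5579, 0.4167, 0.1454]
ee_rot: [3.139, 0.004, -2.769]
wrist_force: [-0.6, 1.6, 2.5]
width: 0.0418
```

```bash
python3 - <<'E'
from h import *
o=sensors.get_obs()
print({k:np.round(o[k],3) for k in("tool_pos","ee_rot","wrist_force","wrist_torque","width","joint_positions")})
E
```

```text
{'tool_pos': array([0.558, 0.417, 0.145]), 'ee_rot': array([ 3.139,  0.004, -2.769]), 'wrist_force': array([-0.631,  1.625,  2.487]), 'wrist_torque': array([ 0.4  ,  0.185, -0.071]), 'width': np.float64(0.042), 'joint_positions': array([ 0.559,  0.429,  1.07 ,  0.002,  1.638, -1.384])}
```

The grip is on the knob at 42 mm width, with low side force. First stroke: 2.66 rad clockwise while following the sink.

>>> arm_command --pt "0.3 0 0 0 0 0 0" --pt "0.3 0 0 0 0 0 0" --pt "0.3 0 0 0.025 0 0 0.133" --pt "0.3 0 0 0.025 0 0 0.133" --pt "0.3 0 0 0.025 0 0 0.133" --pt "0.3 0 0 0.025 0 0 0.133" --pt "0.3 0 0 0.025 0 0 0.133" --pt "0.3 0 0 0.025 0 0 0.133" --pt "0.3 0 0 0.025 0 0 0.133" --pt "0.3 0 0 0.025 0 0 0.133" --pt "0.3 0 0 0.025 0 0 0.133" --pt "0.3 0 0 0.025 0 0 0.133"

```text
time: 4.3
tool_pos: [0.5568, 0.415, 0.1428]
ee_rot: [-3.141, -0.0, 2.179]
wrist_force: [-3.7, -0.6, 8.3]
width: 0.0416
```

>>> arm_command --pt "0.3 0 0 0.025 0 0 0.133" --pt "0.3 0 0 0.025 0 0 0.133" --pt "0.3 0 0 0.025 0 0 0.133" --pt "0.3 0 0 0.025 0 0 0.133" --pt "0.3 0 0 0.025 0 0 0.133" --pt "0.3 0 0 0.025 0 0 0.133" --pt "0.3 0 0 0.025 0 0 0.133" --pt "0.3 0 0 0.025 0 0 0.133" --pt "0.3 0 0 0.025 0 0 0.133" --pt "0.3 0 0 0.025 0 0 0.133" --pt "0.3 0 0 0 0 0 0" --pt "0.3 0 0 0 0 0 0"

```text
time: 5.5
tool_pos: [0.5554, 0.4171, 0.1403]
ee_rot: [-3.137, -0.001, 0.855]
wrist_force: [-5.4, 2.4, 7.9]
width: 0.0417
```

```bash
python3 - <<'E'
from h import *
o=sensors.get_obs()
print({k:np.round(o[k],3) for k in("tool_pos","ee_rot","wrist_force","wrist_torque","width","joint_positions")})
E
```

```text
{'tool_pos': array([0.555, 0.417, 0.14 ]), 'ee_rot': array([-3.137e+00, -1.000e-03,  8.550e-01]), 'wrist_force': array([-5.361,  2.375,  7.864]), 'wrist_torque': array([ 0.921,  1.725, -0.118]), 'width': np.float64(0.042), 'joint_positions': array([0.56 , 0.43 , 1.079, 0.005, 1.633, 1.276])}
```

>>> arm_command --pt "0.7 0 0 0 0 0 0" --pt "0.7 0 0 0 0 0 0" --pt "0.7 0 0 0 0 0 0" --pt "0.7 0 0 0 0 0 0"

```text
time: 5.9
tool_pos: [0.5576, 0.4147, 0.1373]
ee_rot: [3.141, 0.001, 0.853]
wrist_force: [-0.3, -0.2, 0.1]
width: 0.0652
```

>>> arm_command --pt "0.7 0 0 0 0 0 -0.133" --pt "0.7 0 0 0 0 0 -0.133" --pt "0.7 0 0 0 0 0 -0.133" --pt "0.7 0 0 0 0 0 -0.133" --pt "0.7 0 0 0 0 0 -0.133" --pt "0.7 0 0 0 0 0 -0.133" --pt "0.7 0 0 0 0 0 -0.133" --pt "0.7 0 0 0 0 0 -0.133" --pt "0.7 0 0 0 0 0 -0.133" --pt "0.7 0 0 0 0 0 -0.133" --pt "0.7 0 0 0 0 0 -0.133" --pt "0.7 0 0 0 0 0 -0.133" --pt "0.7 0 0 0 0 0 -0.133" --pt "0.7 0 0 0 0 0 -0.133" --pt "0.7 0 0 0 0 0 -0.133" --pt "0.7 0 0 0 0 0 -0.133" --pt "0.7 0 0 0 0 0 -0.133" --pt "0.7 0 0 0 0 0 -0.133" --pt "0.7 0 0 0 0 0 -0.133" --pt "0.7 0 0 0 0 0 -0.133"

```text
time: 7.9
tool_pos: [0.5577, 0.4149, 0.1377]
ee_rot: [-3.141, -0.001, -2.764]
wrist_force: [0.5, 0.7, 0.2]
width: 0.0657
```

```bash
python3 - <<'E'
from h import *
S=shot("scene","scene2");S0=cv2.imread("pics/scene1.png")
f=lambda I:cv2.resize(I[280:370,195:275],(400,450),interpolation=cv2.INTER_CUBIC)
cv2.imwrite("pics/c2.png",np.hstack([f(S0),f(S)]))
o=sensors.get_obs();print(o["tool_pos"],o["ee_rot"],o["wrist_force"])
E
```

```text
[0.55766425 0.41490837 0.13769291] [-3.14100286e+00 -5.51683357e-04 -2.76097609e+00] [ 1.73557154  0.21236915 -0.63531733]
```

View pics/c2.png

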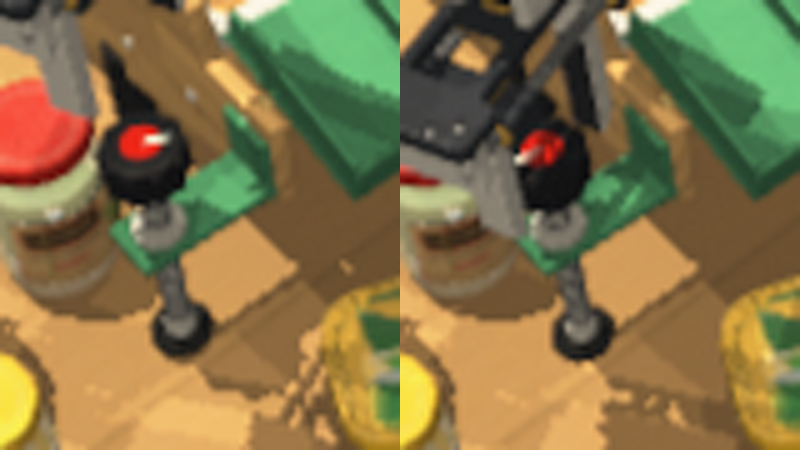

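The foot pad is lower and the pointer has turned by about half a turn, as intended. Second stroke.

>>> arm_command --pt "0.7 0 0 0.3 0 0 0" --pt "0.3 0 0 0 0 0 0" --pt "0.3 0 0 0 0 0 0" --pt "0.3 0 0 0 0 0 0" --pt "0.3 0 0 0 0 0 0" --pt "0.3 0 0 0 0 0 0"

```text
time: 8.55
tool_pos: [0.5572, 0.4161, 0.1353]
ee_rot: [3.14, 0.0, -2.769]
wrist_force: [-1.2, 2.2, 0.0]
width: 0.0413
```

>>> arm_command --pt "0.3 0 0 0.025 0 0 0.133" --pt "0.3 0 0 0.025 0 0 0.133" --pt "0.3 0 0 0.025 0 0 0.133" --pt "0.3 0 0 0.025 0 0 0.133" --pt "0.3 0 0 0.025 0 0 0.133" --pt "0.3 0 0 0.025 0 0 0.133" --pt "0.3 0 0 0.025 0 0 0.133" --pt "0.3 0 0 0.025 0 0 0.133"

```text
time: 9.35
tool_pos: [0.5565, 0.4156, 0.1345]
ee_rot: [-3.141, -0.001, 2.445]
wrist_force: [-2.7, 1.6, 4.8]
width: 0.0415
```

>>> arm_command --pt "0.3 0 0 0.025 0 0 0.133" --pt "0.3 0 0 0.025 0 0 0.133" --pt "0.3 0 0 0.025 0 0 0.133" --pt "0.3 0 0 0.025 0 0 0.133" --pt "0.3 0 0 0.025 0 0 0.133" --pt "0.3 0 0 0.025 0 0 0.133" --pt "0.3 0 0 0.025 0 0 0.133" --pt "0.3 0 0 0.025 0 0 0.133" --pt "0.3 0 0 0 0 0 0"

```text
time: 10.25
tool_pos: [0.5556, 0.4168, 0.1343]
ee_rot: [-3.139, -0.003, 1.385]
wrist_force: [-5.3, 1.2, 8.3]
width: 0.0415
```

```bash
python3 - <<'E'
from h import *
o=sensors.get_obs()
print({k:np.round(o[k],3) for k in("tool_pos","ee_rot","wrist_force","wrist_torque","width","joint_positions")})
E
```

```text
{'tool_pos': array([0.556, 0.417, 0.134]), 'ee_rot': array([-3.139e+00, -3.000e-03,  1.385e+00]), 'wrist_force': array([-5.299,  1.167,  8.321]), 'wrist_torque': array([0.402, 1.857, 0.035]), 'width': np.float64(0.042), 'joint_positions': array([0.56 , 0.432, 1.089, 0.004, 1.621, 0.746])}
```

The tool sank less than expected on this stroke, so before continuing I release and look at the pointer and pad.

>>> arm_command --pt "0.3 0 0 0 0 0 0" --pt "0.3 0 0 0 0 0 0" --pt "0.7 0 0 0 0 0 0" --pt "0.7 0 0 0 0 0 0" --pt "0.7 0 0 0 0 0 0" --pt "0.7 0 0 0 0 0 0" --pt "0.7 0 0 -2.5 0 0 0" --pt "0.7 0 0 -2.5 0 0 0" --pt "0.7 0 0 -2.5 0 0 0" --pt "0.7 0 0 0 0 0 0"

```text
time: 11.25
tool_pos: [0.5593, 0.4162, 0.2112]
ee_rot: [3.135, -0.006, 1.386]
wrist_force: [-0.8, -0.7, 0.3]
width: 0.0659
```

```bash
python3 - <<'E'
from h import *
S=shot("scene","scene3");S0=cv2.imread("pics/scene1.png")
f=lambda I:cv2.resize(I[290:365,205:265],(400,500),interpolation=cv2.INTER_CUBIC)
cv2.imwrite("pics/c3.png",np.hstack([f(S0),f(S)]))
for i,I in enumerate((S0,cv2.imread("pics/scene2.png"),S)):
    print(i,blob(I,(212,298,240,318),(-10,140,90),(9,255,255)))
    g=cv2.cvtColor(I[335:358,220:245],cv2.COLOR_BGR2GRAY); m=(g<45).astype(np.uint8)
    n,l,s,c=cv2.connectedComponentsWithStats(m); j=1+np.argmax(s[1:,4]); print("pad",c[j]+[220,335],s[j])
for z in(0,.005,.01): print(proj("scene",[.5575,.4155,z]))
for z in(.157,.162,.167): print(proj("scene",[.5575,.4155,z]))
E
```

```text
0 (np.float64(222.35416666666666), np.float64(308.0208333333333), np.int32(9), np.int32(7), np.int32(48))
pad [231.40909091 347.11363636] [ 6  7 11  9 44]
1 (np.float64(223.02272727272728), np.float64(308.8636363636364), np.int32(9), np.int32(7), np.int32(44))
pad [232.11904762 348.19047619] [ 6  8 12  9 42]
2 (np.float64(222.95454545454547), np.float64(310.0), np.int32(9), np.int32(7), np.int32(44))
pad [231.97560976 348.        ] [ 6  8 12  9 41]
[232.90586375 345.90039065]
[232.67444615 344.85897348]
[232.44170336 343.81160595]
[224.94862646 310.09900674]
[224.66945298 308.84322308]
[224.38852204 307.57955311]
```

View pics/c3.png

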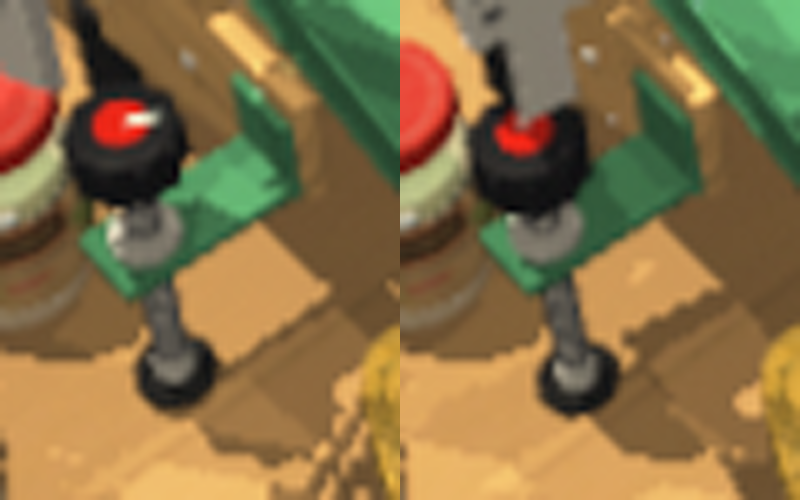

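The pad stopped descending between stroke 1 and stroke 2, at row 348.2 and then 348.0, although the knob turned. The corner may already be lifted, so the start angle was probably not 0. I check the grader's tilt by tracking features.

```bash
cat >> h.py <<'E'
def flow(A,B,box,n=60):
    a,b=[cv2.cvtColor(x,cv2.COLOR_BGR2GRAY) for x in(A,B)]
    m=np.zeros_like(a); x0,y0,x1,y1=box; m[y0:y1,x0:x1]=255
    p=cv2.goodFeaturesToTrack(a,n,.05,4,mask=m)
    q,s,e=cv2.calcOpticalFlowPyrLK(a,b,p,None,winSize=(11,11),maxLevel=1)
    r,s2,_=cv2.calcOpticalFlowPyrLK(b,a,q,None,winSize=(11,11),maxLevel=1)
    ok=(s.ravel()==1)&(np.linalg.norm(r-p,axis=2).ravel()<.2)
    d=(q-p)[ok].reshape(-1,2); return np.median(d,0).round(2),len(d)
E
python3 - <<'E'
from h import *
I={i:cv2.imread(f"pics/scene{i}.png") for i in range(4)}
B=dict(bracket=(222,312,250,336),jar=(188,308,214,336),deckfar=(250,195,320,225),deckleft=(190,235,235,262),deckmid=(235,215,285,265),hopR=(320,225,370,260),bottles=(150,180,200,240),tub=(258,325,285,370))
for a,b in((0,1),(1,2),(2,3),(1,3)):
    print(a,b,{k:flow(I[a],I[b],v) for k,v in B.items()})
# predicted px shift of the bracket for +1 mm rise and far points
R=lambda X,th,ax:None
for dz in(.001,.003): print(proj("scene",[.557,.38,.12+dz])-proj("scene",[.557,.38,.12]))
E
```

```text
0 1 {'bracket': (array([0.09, 0.08], dtype=float32), 11), 'jar': (array([ 0.06, -0.03], dtype=float32), 12), 'deckfar': (array([nan, nan], dtype=float32), 0), 'deckleft': (array([nan, nan], dtype=float32), 0), 'deckmid': (array([ 0.04, -0.05], dtype=float32), 18), 'hopR': (array([0.02, 0.01], dtype=float32), 5), 'bottles': (array([-0.  ,  0.02], dtype=float32), 12), 'tub': (array([nan, nan], dtype=float32), 0)}
1 2 {'bracket': (array([-0.02,  0.16], dtype=float32), 3), 'jar': (array([0.03, 0.  ], dtype=float32), 6), 'deckfar': (array([nan, nan], dtype=float32), 0), 'deckleft': (array([nan, nan], dtype=float32), 0), 'deckmid': (array([nan, nan], dtype=float32), 0), 'hopR': (array([-0.,  0.], dtype=float32), 1), 'bottles': (array([ 0., -0.], dtype=float32), 10), 'tub': (array([-0.  ,  0.21], dtype=float32), 6)}
2 3 {'bracket': (array([-0.  , -0.65], dtype=float32), 5), 'jar': (array([-0.07, -0.03], dtype=float32), 7), 'deckfar': (array([  1.37, -20.6 ], dtype=float32), 1), 'deckleft': (array([-2.05, -0.58], dtype=float32), 1), 'deckmid': (array([  5.19, -19.89], dtype=float32), 2), 'hopR': (array([ 2.08, -7.09], dtype=float32), 4), 'bottles': (array([-0., -0.], dtype=float32), 10), 'tub': (array([ 0.12, -0.09], dtype=float32), 14)}
1 3 {'bracket': (array([-0.02, -0.53], dtype=float32), 2), 'jar': (array([-0.01, -0.01], dtype=float32), 12), 'deckfar': (array([1.37, 5.42], dtype=float32), 2), 'deckleft': (array([nan, nan], dtype=float32), 0), 'deckmid': (array([ 0.23, -0.43], dtype=float32), 14), 'hopR': (array([ 0.04, -0.06], dtype=float32), 6), 'bottles': (array([-0., -0.], dtype=float32), 12), 'tub': (array([0.26, 0.04], dtype=float32), 17)}
[-0.04549599 -0.24015221]
[-0.13665249 -0.72132286]
  return _methods._mean(a, axis=axis, dtype=dtype,
  ret = um.true_divide(
```

The bracket rose by about 0.6 px, which is 2.5 mm: the corner is jacked up, so the foot had started partly screwed down. I turn it back 1.0 rad and re-measure.

>>> arm_command --pt "0.7 0 0 2.5 0 0 0" --pt "0.7 0 0 2.5 0 0 0" --pt "0.7 0 0 2.5 0 0 0" --pt "0.7 0 0 0 0 0 0" --pt "0.3 0 0 0 0 0 0" --pt "0.3 0 0 0 0 0 0" --pt "0.3 0 0 0 0 0 0" --pt "0.3 0 0 0 0 0 0" --pt "0.3 0 0 0 0 0 -0.1" --pt "0.3 0 0 0 0 0 -0.1" --pt "0.3 0 0 0 0 0 -0.1" --pt "0.3 0 0 0 0 0 -0.1" --pt "0.3 0 0 0 0 0 -0.1" --pt "0.3 0 0 0 0 0 -0.1" --pt "0.3 0 0 0 0 0 -0.1" --pt "0.3 0 0 -0.02 0 0 -0.1" --pt "0.3 0 0 -0.02 0 0 -0.1" --pt "0.3 0 0 -0.02 0 0 -0.1"

```text
time: 13.1
tool_pos: [0.558, 0.417, 0.1334]
ee_rot: [3.137, -0.001, 2.391]
wrist_force: [0.2, 2.5, -0.4]
width: 0.0415
```

>>> arm_command --pt "0.3 0 0 0 0 0 0" --pt "0.3 0 0 0 0 0 0"

```text
time: 13.3
tool_pos: [0.5581, 0.4168, 0.1333]
ee_rot: [3.137, -0.0, 2.385]
wrist_force: [-0.1, 3.1, 2.8]
width: 0.0418
```

>>> arm_command --pt "0.7 0 0 0 0 0 0" --pt "0.7 0 0 0 0 0 0" --pt "0.7 0 0 0 0 0 0" --pt "0.7 0 0 0 0 0 0" --pt "0.7 0 0 -2.5 0 0 0" --pt "0.7 0 0 -2.5 0 0 0" --pt "0.7 0 0 -2.5 0 0 0" --pt "0.7 0 0 -1.8 0 0 0" --pt "0.7 0 0 0 0 0 0"

```text
time: 14.2
tool_pos: [0.5587, 0.4158, 0.2289]
ee_rot: [3.135, 0.002, 2.385]
wrist_force: [0.3, -0.1, 0.5]
width: 0.0661
```

```bash
python3 - <<'E'
from h import *
S=shot("scene","scene4"); I={i:cv2.imread(f"pics/scene{i}.png") for i in range(4)}
B=dict(bracket=(222,312,250,336),jar=(188,308,214,336),deckmid=(235,215,285,265),hopR=(320,225,370,260),bottles=(150,180,200,240))
for a in(0,1,2,3): print(a,{k:flow(I[a],S,v) for k,v in B.items()})
g=cv2.cvtColor(S[335:358,220:245],cv2.COLOR_BGR2GRAY); m=(g<45).astype(np.uint8)
n,l,s,c=cv2.connectedComponentsWithStats(m); j=1+np.argmax(s[1:,4]); print("pad",c[j]+[220,335],s[j])
o=sensors.get_obs();print(o["tool_pos"],o["ee_rot"],o["joint_positions"])
E
```

```text
0 {'bracket': (array([0.31, 0.08], dtype=float32), 7), 'jar': (array([ 0.08, -0.01], dtype=float32), 10), 'deckmid': (array([ 0.14, -0.05], dtype=float32), 11), 'hopR': (array([ 0.04, -0.01], dtype=float32), 5), 'bottles': (array([-0.  ,  0.02], dtype=float32), 11)}
1 {'bracket': (array([-0.04,  0.02], dtype=float32), 8), 'jar': (array([-0.01, -0.02], dtype=float32), 11), 'deckmid': (array([0.1 , 0.01], dtype=float32), 18), 'hopR': (array([ 0.02, -0.01], dtype=float32), 12), 'bottles': (array([0.  , 0.01], dtype=float32), 20)}
2 {'bracket': (array([ 0.12, -0.02], dtype=float32), 5), 'jar': (array([-0.08, -0.05], dtype=float32), 6), 'deckmid': (array([1.33, 0.48], dtype=float32), 1), 'hopR': (array([ 0.02, -0.07], dtype=float32), 3), 'bottles': (array([ 0., -0.], dtype=float32), 10)}
3 {'bracket': (array([0.21, 0.51], dtype=float32), 4), 'jar': (array([-0.02, -0.01], dtype=float32), 12), 'deckmid': (array([-0.18,  0.36], dtype=float32), 11), 'hopR': (array([-0.03,  0.11], dtype=float32), 4), 'bottles': (array([-0., -0.], dtype=float32), 15)}
pad [231.72093023 347.88372093] [ 6  8 12  9 43]
[0.55814236 0.41550594 0.22647957] [3.13838869e+00 1.03028191e-03 2.38543239e+00] [ 5.58597068e-01  4.19066974e-01  9.24731510e-01 -1.90016518e-04
  1.79443373e+00 -2.56083102e-01]
```

```bash
python3 - <<'E' 2>/dev/null
from h import *
I={i:cv2.imread(f"pics/scene{i}.png").astype(np.float32) for i in range(5)}
g={i:cv2.cvtColor(v/255,cv2.COLOR_BGR2GRAY) for i,v in I.items()}
def ecc(a,b,box):
    x0,y0,x1,y1=box; W=np.eye(2,3,dtype=np.float32)
    try:
        c,W=cv2.findTransformECC(g[a][y0:y1,x0:x1],g[b][y0-4:y1+4,x0-4:x1+4],np.float32([[1,0,4],[0,1,4]]),cv2.MOTION_TRANSLATION,(3,100,1e-5),None,5)
        return (W[:,2]-4).round(2),round(c,3)
    except cv2.error as e: return None
for b in(1,2,3,4):
    print(b,{k:ecc(1,b,v) for k,v in dict(pad=(222,336,242,357),padtip=(224,346,240,356),bracket=(224,316,250,335),nut=(219,318,236,330),deck=(240,218,280,250)).items()})
    print("  vs4",{k:ecc(4,b,v) for k,v in dict(pad=(222,336,242,357),bracket=(224,316,250,335)).items()})
E
```

```text
1 {'pad': (array([ 0., -0.], dtype=float32), 1.0), 'padtip': (array([0.13, 0.11], dtype=float32), 0.996), 'bracket': (array([0.05, 0.02], dtype=float32), 0.998), 'nut': (array([ 0.07, -0.06], dtype=float32), 0.982), 'deck': (array([-0.01, -0.02], dtype=float32), 0.998)}
  vs4 {'pad': (array([-0.22, -0.73], dtype=float32), 0.971), 'bracket': (array([-0.31,  0.05], dtype=float32), 0.967)}
2 {'pad': (array([0.11, 0.58], dtype=float32), 0.989), 'padtip': (array([0.21, 0.66], dtype=float32), 0.986), 'bracket': (array([0.04, 0.14], dtype=float32), 0.936), 'nut': (array([0.16, 0.53], dtype=float32), 0.892), 'deck': None}
  vs4 {'pad': (array([-0.1 , -0.15], dtype=float32), 0.974), 'bracket': (array([-0.26,  0.01], dtype=float32), 0.971)}
3 {'pad': (array([0.16, 0.65], dtype=float32), 0.924), 'padtip': (array([0.61, 0.94], dtype=float32), 0.958), 'bracket': (array([ 0.32, -0.48], dtype=float32), 0.875), 'nut': (array([-0.26,  0.55], dtype=float32), 0.81), 'deck': (array([10.16,  5.24], dtype=float32), 0.804)}
  vs4 {'pad': (array([-0.06, -0.07], dtype=float32), 0.95), 'bracket': (array([ 0.14, -0.63], dtype=float32), 0.939)}
4 {'pad': (array([0.15, 0.66], dtype=float32), 0.97), 'padtip': (array([0.37, 0.74], dtype=float32), 0.964), 'bracket': (array([ 0.43, -0.05], dtype=float32), 0.969), 'nut': (array([0.06, 0.56], dtype=float32), 0.782), 'deck': (array([1.6 , 0.18], dtype=float32), 0.765)}
  vs4 {'pad': (array([-0.01, -0.01], dtype=float32), 1.0), 'bracket': (array([-0.03,  0.03], dtype=float32), 0.999)}
```

```bash
python3 - <<'E' 2>/dev/null
from h import *
shot("scene","scA");shot("top","topA"); print(sensors.get_obs()["tool_pos"],sensors.get_obs()["ee_rot"])
E
```

```text
[0.55716005 0.41496327 0.22318473] [-3.13935382e+00 -4.71704778e-04  2.38551989e+00]
```

>>> arm_command --pt "0.7 0 0 2.5 0 0 0" --pt "0.7 0 0 2.5 0 0 0" --pt "0.7 0 0 2.5 0 0 0" --pt "0.7 0 0 1.8 0 0 0" --pt "0.7 0 0 0 0 0 0" --pt "0.3 0 0 0 0 0 0" --pt "0.3 0 0 0 0 0 0" --pt "0.3 0 0 0 0 0 0" --pt "0.3 0 0 0 0 0 0" --pt "0.3 0 0 -0.02 0 0 -0.1" --pt "0.3 0 0 -0.02 0 0 -0.1" --pt "0.3 0 0 -0.02 0 0 -0.1" --pt "0.3 0 0 -0.02 0 0 -0.1" --pt "0.3 0 0 -0.02 0 0 -0.1" --pt "0.3 0 0 -0.02 0 0 -0.1" --pt "0.3 0 0 -0.02 0 0 -0.1" --pt "0.3 0 0 -0.02 0 0 -0.1" --pt "0.3 0 0 0 0 0 0" --pt "0.3 0 0 0 0 0 0"

```text
time: 16.25
tool_pos: [0.558, 0.4171, 0.1344]
ee_rot: [3.137, 0.002, -3.099]
wrist_force: [1.7, 5.1, -0.2]
width: 0.0415
```

>>> arm_command --pt "0.7 0 0 0 0 0 0" --pt "0.7 0 0 0 0 0 0" --pt "0.7 0 0 0 0 0 0" --pt "0.7 0 0 0 0 0 0" --pt "0.7 0 0 -2.34 0 0 0" --pt "0.7 0 0 -2.5 0 0 0" --pt "0.7 0 0 -2.5 0 0 0.1" --pt "0.7 0 0 -1.8 0 0 0.1" --pt "0.7 0 0 0 0 0 0.1" --pt "0.7 0 0 0 0 0 0.1" --pt "0.7 0 0 0 0 0 0.1" --pt "0.7 0 0 0 0 0 0.1" --pt "0.7 0 0 0 0 0 0.1" --pt "0.7 0 0 0 0 0 0.1" --pt "0.7 0 0 0 0 0 0" --pt "0.7 0 0 0 0 0 0" --pt "0.7 0 0 0 0 0 0"

```text
time: 17.95
tool_pos: [0.5575, 0.4152, 0.2247]
ee_rot: [-3.141, -0.0, 2.387]
wrist_force: [0.0, 0.4, -0.7]
width: 0.066
```

```bash
cat >> h.py <<'E'
def ecc(A,B,box,pad=4):
    a,b=[cv2.cvtColor(x,cv2.COLOR_BGR2GRAY).astype(np.float32)/255 for x in(A,B)]
    x0,y0,x1,y1=box
    try:
        c,W=cv2.findTransformECC(a[y0:y1,x0:x1],b[y0-pad:y1+pad,x0-pad:x1+pad],np.float32([[1,0,pad],[0,1,pad]]),cv2.MOTION_TRANSLATION,(3,100,1e-6),None,3)
        return (W[:,2]-pad).round(3),round(c,4)
    except cv2.error: return None
E
python3 - <<'E' 2>/dev/null
from h import *
print(sensors.get_obs()["tool_pos"],sensors.get_obs()["ee_rot"])
B=shot("scene","scB");BT=shot("top","topB");A=cv2.imread("pics/scA.png");AT=cv2.imread("pics/topA.png")
bx=dict(pad=(222,336,242,357),bracket=(224,316,250,335),deck=(240,218,280,250),hopR=(320,225,370,260),bott=(150,180,200,240),hopL=(245,280,290,320))
print({k:(ecc(A,B,v),flow(A,B,v)) for k,v in bx.items()})
bt=dict(deck=(190,140,340,240),hop=(185,250,330,290),bott=(90,10,230,120),brk=(160,246,182,266))
print({k:(ecc(AT,BT,v),flow(AT,BT,v)) for k,v in bt.items()})
E
```

```text
[0.55748292 0.41515149 0.22470912] [-3.14127097e+00 -1.94762746e-05  2.38692699e+00]
{'pad': ((array([-0.064, -0.138], dtype=float32), 0.9979), (array([-0.09, -0.15], dtype=float32), 10)), 'bracket': ((array([-0.112,  0.004], dtype=float32), 0.9973), (array([-0.03,  0.02], dtype=float32), 9)), 'deck': ((array([0.205, 0.257], dtype=float32), 0.9943), (array([0.14, 0.17], dtype=float32), 17)), 'hopR': ((array([-0.063,  0.186], dtype=float32), 0.9954), (array([-0.03,  0.13], dtype=float32), 11)), 'bott': ((array([-0.068,  0.159], dtype=float32), 0.9931), (array([0.  , 0.01], dtype=float32), 21)), 'hopL': ((array([0.017, 0.122], dtype=float32), 0.9981), (array([-0.03,  0.11], dtype=float32), 10))}
{'deck': ((array([-0.045,  0.016], dtype=float32), 0.998), (array([-0.04, -0.  ], dtype=float32), 60)), 'hop': ((array([-0.079,  0.028], dtype=float32), 0.9873), (array([-0.04, -0.45], dtype=float32), 32)), 'bott': ((array([-0.   ,  0.003], dtype=float32), 0.9994), (array([ 0., -0.], dtype=float32), 60)), 'brk': ((array([-0.03 , -0.089], dtype=float32), 0.9912), (array([-0.06, -0.01], dtype=float32), 8))}
```

Turning back moved the pad up by less than the screw travel, so the corner was lifted by about 0.5 mm at state A and contact is near 3.5 rad of total turn. I go 0.6 rad forward from B and compare the pad and the grader.

>>> arm_command --pt "0.7 0 0 2.5 0 0 0" --pt "0.7 0 0 2.5 0 0 0" --pt "0.7 0 0 2.5 0 0 0" --pt "0.7 0 0 1.64 0 0 0" --pt "0.7 0 0 0 0 0 0" --pt "0.3 0 0 0 0 0 0" --pt "0.3 0 0 0 0 0 0" --pt "0.3 0 0 0 0 0 0" --pt "0.3 0 0 0 0 0 0" --pt "0.3 0 0 0.02 0 0 0.1" --pt "0.3 0 0 0.02 0 0 0.1" --pt "0.3 0 0 0.02 0 0 0.1" --pt "0.3 0 0 0.02 0 0 0.1" --pt "0.3 0 0 0.02 0 0 0.1" --pt "0.3 0 0 0.02 0 0 0.1" --pt "0.3 0 0 0 0 0 0" --pt "0.3 0 0 0 0 0 0"

```text
time: 19.75
tool_pos: [0.5572, 0.4153, 0.1343]
ee_rot: [3.141, -0.001, 1.788]
wrist_force: [-2.0, -1.4, 5.6]
width: 0.0416
```

>>> arm_command --pt "0.7 0 0 0 0 0 0" --pt "0.7 0 0 0 0 0 0" --pt "0.7 0 0 0 0 0 0" --pt "0.7 0 0 0 0 0 0" --pt "0.7 0 0 -2.5 0 0 0" --pt "0.7 0 0 -2.5 0 0 0" --pt "0.7 0 0 -2.5 0 0 -0.1" --pt "0.7 0 0 -1.76 0 0 -0.1" --pt "0.7 0 0 0 0 0 -0.1" --pt "0.7 0 0 0 0 0 -0.1" --pt "0.7 0 0 0 0 0 -0.1" --pt "0.7 0 0 0 0 0 -0.1" --pt "0.7 0 0 0 0 0 0" --pt "0.7 0 0 0 0 0 0" --pt "0.7 0 0 0 0 0 0"

```text
time: 21.25
tool_pos: [0.5575, 0.4154, 0.2247]
ee_rot: [-3.142, -0.0, 2.385]
wrist_force: [-0.2, 0.0, -0.6]
width: 0.0657
```

```bash
python3 - <<'E' 2>/dev/null
from h import *
print(sensors.get_obs()["tool_pos"],sensors.get_obs()["ee_rot"])
D=shot("scene","scD");A=cv2.imread("pics/scA.png");B=cv2.imread("pics/scB.png")
bx=dict(pad=(222,336,242,357),bracket=(224,316,250,335),deck=(240,218,280,250),hopR=(320,225,370,260),hopL=(245,280,290,320),bott=(150,180,200,240))
for n,I in(("A",A),("B",B)): print(n,"->D",{k:(ecc(I,D,v),flow(I,D,v)) for k,v in bx.items()})
E
```

```text
[0.55751018 0.41535129 0.2246846 ] [-3.14154514e+00 -6.46777975e-05  2.38451389e+00]
A ->D {'pad': ((array([-0.036,  0.015], dtype=float32), 0.9985), (array([-0.02,  0.03], dtype=float32), 10)), 'bracket': ((array([-0.084,  0.019], dtype=float32), 0.9982), (array([-0.03, -0.02], dtype=float32), 9)), 'deck': ((array([0.174, 0.264], dtype=float32), 0.9944), (array([0.1 , 0.15], dtype=float32), 17)), 'hopR': ((array([-0.088,  0.181], dtype=float32), 0.9949), (array([-0.01,  0.11], dtype=float32), 11)), 'hopL': ((array([-0.031,  0.08 ], dtype=float32), 0.9983), (array([-0.03,  0.09], dtype=float32), 10)), 'bott': ((array([-0.101,  0.182], dtype=float32), 0.9921), (array([0.  , 0.02], dtype=float32), 22))}
B ->D {'pad': ((array([0.023, 0.145], dtype=float32), 0.9965), (array([0.03, 0.17], dtype=float32), 11)), 'bracket': ((array([0.047, 0.007], dtype=float32), 0.9979), (array([ 0.02, -0.01], dtype=float32), 8)), 'deck': ((array([-0.036, -0.018], dtype=float32), 0.9991), (array([-0.02,  0.  ], dtype=float32), 15)), 'hopR': ((array([-0.046, -0.007], dtype=float32), 0.9989), (array([-0.  , -0.01], dtype=float32), 12)), 'hopL': ((array([ 0.011, -0.056], dtype=float32), 0.9986), (array([ 0.01, -0.01], dtype=float32), 9)), 'bott': ((array([0.022, 0.016], dtype=float32), 0.9988), (array([0., 0.], dtype=float32), 21))}
```

>>> arm_command --pt "0.7 0 0 2.5 0 0 0" --pt "0.7 0 0 2.5 0 0 0" --pt "0.7 0 0 2.5 0 0 0" --pt "0.7 0 0 1.76 0 0 0" --pt "0.7 0 0 0 0 0 0" --pt "0.3 0 0 0 0 0 0" --pt "0.3 0 0 0 0 0 0" --pt "0.3 0 0 0 0 0 0" --pt "0.3 0 0 0 0 0 0" --pt "0.3 0 0 0.02 0 0 0.1" --pt "0.3 0 0 0.02 0 0 0.1" --pt "0.3 0 0 0.02 0 0 0.1" --pt "0.3 0 0 0.02 0 0 0.1" --pt "0.3 0 0 0 0 0 0" --pt "0.3 0 0 0 0 0 0"

```text
time: 22.8
tool_pos: [0.5576, 0.4154, 0.1341]
ee_rot: [3.14, -0.0, 1.986]
wrist_force: [-1.5, -1.3, 4.8]
width: 0.0414
```

>>> arm_command --pt "0.7 0 0 0 0 0 0" --pt "0.7 0 0 0 0 0 0" --pt "0.7 0 0 0 0 0 0" --pt "0.7 0 0 0 0 0 0" --pt "0.7 0 0 -2.5 0 0 0" --pt "0.7 0 0 -2.5 0 0 0" --pt "0.7 0 0 -2.5 0 0 -0.1" --pt "0.7 0 0 -1.84 0 0 -0.1" --pt "0.7 0 0 0 0 0 -0.1" --pt "0.7 0 0 0 0 0 -0.1" --pt "0.7 0 0 0 0 0 0" --pt "0.7 0 0 0 0 0 0" --pt "0.7 0 0 0 0 0 0"

```text
time: 24.1
tool_pos: [0.5574, 0.4153, 0.2244]
ee_rot: [-3.141, -0.0, 2.384]
wrist_force: [0.7, -0.8, 0.4]
width: 0.0658
```

```bash
python3 - <<'E' 2>/dev/null
from h import *
print(sensors.get_obs()["tool_pos"],sensors.get_obs()["ee_rot"])
E=shot("scene","scE");B=cv2.imread("pics/scB.png");D=cv2.imread("pics/scD.png")
bx=dict(pad=(222,336,242,357),bracket=(224,316,250,335),deck=(240,218,280,250),hopR=(320,225,370,260),hopL=(245,280,290,320),bott=(150,180,200,240))
for n,I in(("B",B),("D",D)): print(n,"->E",{k:(ecc(I,E,v),flow(I,E,v)) for k,v in bx.items()})
E
```

```text
[0.55741741 0.41532164 0.22438967] [-3.14105808e+00 -2.08964291e-04  2.38443793e+00]
B ->E {'pad': ((array([0.017, 0.133], dtype=float32), 0.9963), (array([0.03, 0.16], dtype=float32), 11)), 'bracket': ((array([ 0.108, -0.11 ], dtype=float32), 0.9953), (array([ 0.01, -0.12], dtype=float32), 8)), 'deck': ((array([ 0.014, -0.019], dtype=float32), 0.9971), (array([-0.01, -0.04], dtype=float32), 15)), 'hopR': ((array([-0.017, -0.01 ], dtype=float32), 0.9981), (array([ 0.01, -0.  ], dtype=float32), 12)), 'hopL': ((array([ 0.084, -0.171], dtype=float32), 0.9979), (array([ 0.03, -0.22], dtype=float32), 9)), 'bott': ((array([0.014, 0.044], dtype=float32), 0.9981), (array([-0.,  0.], dtype=float32), 21))}
D ->E {'pad': ((array([-0.004, -0.012], dtype=float32), 0.9995), (array([ 0.  , -0.01], dtype=float32), 11)), 'bracket': ((array([ 0.077, -0.107], dtype=float32), 0.9962), (array([ 0. , -0.1], dtype=float32), 6)), 'deck': ((array([ 0.062, -0.003], dtype=float32), 0.9975), (array([ 0.02, -0.05], dtype=float32), 16)), 'hopR': ((array([ 0.01, -0.02], dtype=float32), 0.9985), (array([0.01, 0.01], dtype=float32), 10)), 'hopL': ((array([ 0.11 , -0.132], dtype=float32), 0.998), (array([ 0.03, -0.17], dtype=float32), 10)), 'bott': ((array([0.024, 0.013], dtype=float32), 0.9985), (array([-0.,  0.], dtype=float32), 22))}
```

From D to E the pad stayed fixed (0.01 px) while the corner rose by the full 0.7 mm. D was therefore the point where the pad just touches, and I turn back 0.4 rad to it.

>>> arm_command --pt "0.7 0 0 2.5 0 0 0" --pt "0.7 0 0 2.5 0 0 0" --pt "0.7 0 0 2.5 0 0 0" --pt "0.7 0 0 1.84 0 0 0" --pt "0.7 0 0 0 0 0 0" --pt "0.3 0 0 0 0 0 0" --pt "0.3 0 0 0 0 0 0" --pt "0.3 0 0 0 0 0 0" --pt "0.3 0 0 0 0 0 0" --pt "0.3 0 0 0 0 0 -0.1" --pt "0.3 0 0 0 0 0 -0.1" --pt "0.3 0 0 0 0 0 -0.1" --pt "0.3 0 0 -0.02 0 0 -0.1" --pt "0.3 0 0 0 0 0 0" --pt "0.3 0 0 0 0 0 0"

```text
time: 25.65
tool_pos: [0.5585, 0.4165, 0.1334]
ee_rot: [3.137, 0.002, 2.784]
wrist_force: [1.2, 2.3, 2.8]
width: 0.0411
```

>>> arm_command --pt "0.7 0 0 0 0 0 0" --pt "0.7 0 0 0 0 0 0" --pt "0.7 0 0 0 0 0 0" --pt "0.7 0 0 0 0 0 0" --pt "0.7 0 0 -2.5 0 0 0" --pt "0.7 0 0 -2.5 0 0 0" --pt "0.7 0 0 -2.5 0 0 0.1" --pt "0.7 0 0 -1.82 0 0 0.1" --pt "0.7 0 0 0 0 0 0.1" --pt "0.7 0 0 0 0 0 0.1" --pt "0.7 0 0 0 0 0 0" --pt "0.7 0 0 0 0 0 0" --pt "0.7 0 0 0 0 0 0"

```text
time: 26.95
tool_pos: [0.5574, 0.4152, 0.2244]
ee_rot: [-3.141, -0.0, 2.387]
wrist_force: [-0.2, 0.2, 0.3]
width: 0.0659
```

```bash
python3 - <<'E' 2>/dev/null
from h import *
print(sensors.get_obs()["tool_pos"],sensors.get_obs()["ee_rot"])
E=shot("scene","scF");B=cv2.imread("pics/scB.png");D=cv2.imread("pics/scD.png")
bx=dict(pad=(222,336,242,357),bracket=(224,316,250,335),deck=(240,218,280,250),hopR=(320,225,370,260),hopL=(245,280,290,320),bott=(150,180,200,240))
for n,I in(("B",B),("D",D)): print(n,"->F",{k:(ecc(I,E,v),flow(I,E,v)) for k,v in bx.items()})
E
```

```text
[0.55737248 0.4151874  0.22435537] [-3.14077145e+00 -1.97883284e-04  2.38701964e+00]
B ->F {'pad': ((array([0.052, 0.149], dtype=float32), 0.997), (array([0.04, 0.15], dtype=float32), 11)), 'bracket': ((array([ 0.089, -0.011], dtype=float32), 0.998), (array([ 0.04, -0.02], dtype=float32), 8)), 'deck': ((array([0.016, 0.021], dtype=float32), 0.9989), (array([0.01, 0.01], dtype=float32), 15)), 'hopR': ((array([-0.05 ,  0.013], dtype=float32), 0.9987), (array([-0.01,  0.01], dtype=float32), 12)), 'hopL': ((array([ 0.015, -0.043], dtype=float32), 0.9989), (array([-0.01, -0.01], dtype=float32), 9)), 'bott': ((array([0.005, 0.04 ], dtype=float32), 0.9982), (array([-0.  ,  0.01], dtype=float32), 21))}
D ->F {'pad': ((array([ 0.027, -0.003], dtype=float32), 0.9992), (array([ 0.  , -0.02], dtype=float32), 11)), 'bracket': ((array([ 0.013, -0.02 ], dtype=float32), 0.999), (array([ 0.02, -0.  ], dtype=float32), 6)), 'deck': ((array([0.045, 0.047], dtype=float32), 0.9989), (array([0.05, 0.03], dtype=float32), 16)), 'hopR': ((array([-0.021,  0.022], dtype=float32), 0.9988), (array([-0.  ,  0.03], dtype=float32), 10)), 'hopL': ((array([0.009, 0.027], dtype=float32), 0.9989), (array([-0.  ,  0.01], dtype=float32), 10)), 'bott': ((array([0.015, 0.016], dtype=float32), 0.9985), (array([-0.  ,  0.01], dtype=float32), 22))}
```

The jack foot is set: the pad is down and the grader is level to about 0.1 mm. Now I measure the apples and hopper lanes afresh from the top view, with the arm out of the way.

```bash
cat >> h.py <<'E'
AP={"s2":((25,110,50),(44,255,255),.0335),"l2":((25,110,40),(44,255,255),.0435),"m1":((-10,170,50),(9,255,255),.0385),"m2":((18,130,80),(28,255,255),.0385)}
E
python3 - <<'E' 2>/dev/null
from h import *
T=shot("top","top5")
bx={"s2":(436,234,458,256),"l2":(434,266,464,297),"m1":(434,305,461,334),"m2":(461,305,486,335)}
for n,(lo,hi,z) in AP.items():
    b=blob(T,bx[n],lo,hi); print(n,np.round(b,1),plane("top",b[0],b[1],z).round(4))
a=lambda x,y:(120+x/3.3,185+y/3.3)
for xs,y0,sl,z in(([194,295,398,498,599,690],340,.07,.183),([203,300,402,505,608,706],190,.065,.213)):
    print([plane("top",*a(x,y0+sl*(x-xs[0])),z)[:2].round(3) for x in xs])
print(togo([.45,-.2,.26],1.52))
E
```

```text
s2 [446.2 243.8  16.   16.  198. ] [ 0.6082 -0.3263  0.0335]
l2 [447.6 281.   24.   23.  448. ] [ 0.5099 -0.327   0.0435]
m1 [448.1 319.1  21.   21.  312. ] [ 0.4114 -0.3289  0.0385]
m2 [472.8 319.4  22.   20.  272. ] [ 0.4118 -0.3935  0.0385]
[array([0.477, 0.335]), array([0.473, 0.264]), array([0.469, 0.193]), array([0.466, 0.122]), array([0.462, 0.051]), array([ 0.459, -0.013])]
[array([0.579, 0.326]), array([0.576, 0.26 ]), array([0.573, 0.19 ]), array([0.57 , 0.119]), array([0.567, 0.047]), array([ 0.564, -0.021])]
(array([-34.34, -52.17,  -3.53]), array([-0.001,  0.   ,  0.867]), array([0.5574, 0.4152, 0.2245]))
```

>>> arm_command --pt "0.72 0 0 -3.53 0 0 0" --pt "0.72 -2.64 -4.01 0 0 0 0" --pt "0.72 -2.64 -4.01 0 0 0 0" --pt "0.72 -2.64 -4.01 0 0 0 0" --pt "0.72 -2.64 -4.01 0 0 0 0" --pt "0.72 -2.64 -4.01 0 0 0 0" --pt "0.72 -2.64 -4.01 0 0 0 0" --pt "0.72 -2.64 -4.01 0 0 0 0" --pt "0.72 -2.64 -4.01 0 0 0 0" --pt "0.72 -2.64 -4.01 0 0 0 0" --pt "0.72 -2.64 -4.01 0 0 0 0" --pt "0.72 -2.64 -4.01 0 0 0 0" --pt "0.72 -2.64 -4.01 0 0 0 0" --pt "0.72 -2.64 -4.01 0 0 0 0" --pt "0.72 0 0 0 0 0 0.1445" --pt "0.72 0 0 0 0 0 0.1445" --pt "0.72 0 0 0 0 0 0.1445" --pt "0.72 0 0 0 0 0 0.1445" --pt "0.72 0 0 0 0 0 0.1445" --pt "0.72 0 0 0 0 0 0.1445"

```text
time: 29.05
tool_pos: [0.4496, -0.1994, 0.2602]
ee_rot: [3.141, -0.0, 1.513]
wrist_force: [1.3, 0.1, -0.2]
width: 0.0676
```

```bash
python3 - <<'E' 2>/dev/null
from h import *
print(togo([.413,-.395,.10],1.52)); print(sensors.get_obs()["joint_positions"])
E
```

```text
(array([-19.73,  -2.53,  16.01]), array([ 0.   , -0.   , -0.007]), array([ 0.4496, -0.1994,  0.2602]))
[-5.32927527e-01 -4.72978885e-02  1.40026408e+00  8.18730243e-05
  1.78850827e+00 -4.75423432e-01]
```

>>> arm_command --pt "0.72 -3.95 -0.506 0 0 0 0" --pt "0.72 -3.95 -0.506 0 0 0 0" --pt "0.72 -3.95 -0.506 0 0 0 0" --pt "0.72 -3.95 -0.506 0 0 0 0" --pt "0.72 -3.95 -0.506 0 0 0 0" --pt "0.72 0 0 4 0 0 0" --pt "0.72 0 0 4 0 0 0" --pt "0.72 0 0 4 0 0 0" --pt "0.72 0 0 4 0 0 0" --pt "0.72 0 0 0 0 0 0"

```text
time: 30.05
tool_pos: [0.4109, -0.3916, 0.0929]
ee_rot: [-3.132, -0.01, 1.519]
wrist_force: [-0.2, 0.5, -0.2]
width: 0.0678
```

>>> arm_command --pt "0.72 0 0 2.5 0 0 0" --pt "0.72 0 0 2.5 0 0 0" --pt "0.72 0 0 2.6 0 0 0" --pt "0.72 0 0 0 0 0 0" --pt "0.72 0 0 0 0 0 0" --pt "0.4 0 0 0 0 0 0" --pt "0.4 0 0 0 0 0 0" --pt "0.4 0 0 0 0 0 0" --pt "0.4 0 0 0 0 0 0"

```text
time: 30.95
tool_pos: [0.415, -0.3965, 0.0261]
ee_rot: [3.139, 0.003, 1.519]
wrist_force: [-2.1, -0.0, 6.7]
width: 0.052
```

```bash
python3 - <<'E' 2>/dev/null
from h import *
print(togo([.5335,.2334,.30])); print(sensors.get_obs()["width"])
E
```

```text
(array([ 63.44,   8.63, -27.54]), None, array([ 0.415 , -0.3965,  0.0261]))
0.05198847298285763
```

m2 is gripped at 52 mm. Lift and carry to lane +73.

>>> arm_command --pt "0.4 0 0 -3 0 0 0" --pt "0.4 0 0 -4.5 0 0 0" --pt "0.4 0 0 -4.5 0 0 0" --pt "0.4 0 0 -4.5 0 0 0" --pt "0.4 0 0 -4.5 0 0 0" --pt "0.4 0 0 -2.5 0 0 0" --pt "0.4 4.53 0.616 0 0 0 0" --pt "0.4 4.53 0.616 0 0 0 0" --pt "0.4 4.53 0.616 0 0 0 0" --pt "0.4 4.53 0.616 0 0 0 0" --pt "0.4 4.53 0.616 0 0 0 0" --pt "0.4 4.53 0.616 0 0 0 0" --pt "0.4 4.53 0.616 0 0 0 0" --pt "0.4 4.53 0.616 0 0 0 0" --pt "0.4 4.53 0.616 0 0 0 0" --pt "0.4 4.53 0.616 0 0 0 0" --pt "0.4 4.53 0.616 0 0 0 0" --pt "0.4 4.53 0.616 0 0 0 0" --pt "0.4 4.53 0.616 0 0 0 0" --pt "0.4 4.53 0.616 0 0 0 0"

```text
time: 32.95
tool_pos: [0.5331, 0.2356, 0.2588]
ee_rot: [-3.141, -0.0, 1.519]
wrist_force: [0.6, 0.2, -1.0]
width: 0.0518
```

>>> arm_command --pt "0.4 0 0 0 0 0 0" --pt "0.4 0 0 0 0 0 0"

```text
time: 33.15
tool_pos: [0.5328, 0.2343, 0.2581]
ee_rot: [-3.14, 0.001, 1.521]
wrist_force: [0.0, -0.1, -0.9]
width: 0.0519
```

```bash
python3 - <<'E' 2>/dev/null
from h import *
S=shot("scene","scp1");T=shot("top","top6")
print(togo([.5335,.2334,.20],1.52),sensors.get_obs()["width"])
cv2.imwrite("pics/c6.png",np.hstack([cv2.resize(S[190:350,210:370],(480,480),interpolation=cv2.INTER_CUBIC),cv2.resize(T[200:320,160:240],(320,480),interpolation=cv2.INTER_CUBIC)]))
E
```

```text
(array([0.08, 0.04, 5.9 ]), array([-0.   ,  0.001, -0.002]), array([0.5331, 0.2327, 0.259 ])) 0.05133085951900367
```

View pics/c6.png

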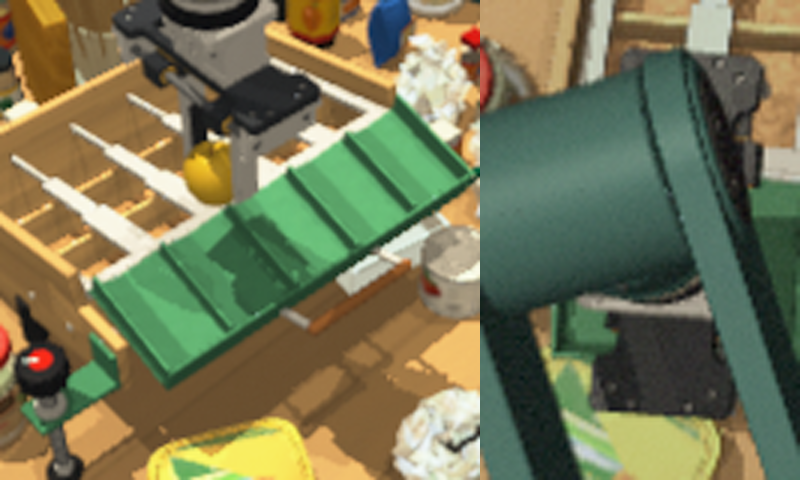

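The scene crop shows m2 held at crop (212,170), and the lane +73 is about centred at crop (234,264), or px (288,278). I compare that with the projected target.

```bash
python3 - <<'E' 2>/dev/null
from h import *
for y in(.27,.2334,.197): print(y,proj("scene",[.5335+(y-.2334)*.05,y,.176]), proj("scene",[.5335+(y-.2334)*.05,y,.2]))
f=lambda X:(proj("scene",X)-[210,190])*3
print(f([.4755,.27,.18]),f([.4715,.197,.18]), f([.577,.265,.213]),f([.573,.192,.213]))
E
```

```text
0.27 [275.08364119 278.85850045] [274.51732291 272.58700515]
0.2334 [286.1090792  271.92829138] [285.70919455 265.65775918]
0.197 [296.73596923 265.24863166] [296.49169254 258.98198349]
[241.62794558 301.46965281] [307.2653637  258.57216428] [165.46840231 209.1162024 ] [231.69058975 170.20424087]
```

```bash
python3 - <<'E' 2>/dev/null
from h import *
a=lambda x,y:(120+x/3.3,185+y/3.3); s=lambda x,y:(210+x/3,190+y/3)
for n,p,q in(("backL",a(194,340),s(168,382)),("backR",a(690,375),s(475,175)),("frontL",a(203,186),s(93,280)),("frontR",a(706,220),s(400,96)),("handL",a(360,405),s(311,331)),("handR",a(520,417),s(408,265))): print(n,two(p,q))
S=cv2.imread("pics/scp1.png"); cv2.imwrite("pics/c7.png",cv2.resize(S[200:330,230:380],(750,650)[:2],interpolation=cv2.INTER_CUBIC)[:600])
E
```

```text
backL (array([0.47942626, 0.34732535, 0.13716528]), np.float64(0.005594670287267716))
backR (array([ 0.45818515, -0.01470605,  0.14579302]), np.float64(0.000935826932046965))
frontL (array([0.58802781, 0.33798907, 0.16952902]), np.float64(0.0043689036086995035))
frontR (array([ 0.56814375, -0.02377064,  0.17289256]), np.float64(0.002937775320216214))
handL (array([0.43443162, 0.22552163, 0.1380784 ]), np.float64(0.004647556653238654))
handR (array([0.42762669, 0.10953216, 0.13772713]), np.float64(0.004182796275661235))
```

View pics/c7.png

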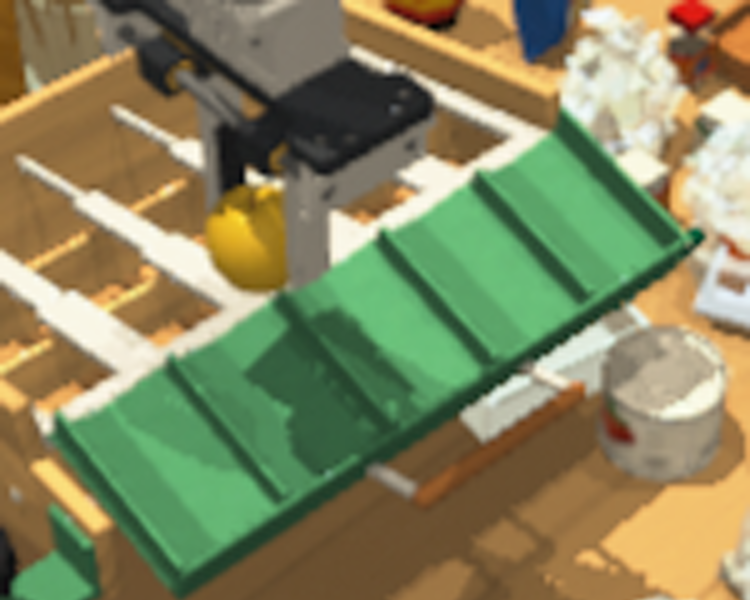

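The triangulated hopper rim is 362 mm wide, as it must be, at about 142 mm high at the back. The hinge is therefore at z of about 0.143, lower than I first assumed. The lane y positions stand. I lower further to TCP z 0.154.

>>> arm_command --pt "0.4 0 0 3 0 0 0" --pt "0.4 0 0 3 0 0 0" --pt "0.4 0 0 2.5 0 0 0" --pt "0.4 0 0 1.2 0 0 0" --pt "0.4 0 0 0.7 0 0 0" --pt "0.4 0 0 0 0 0 0" --pt "0.4 0 0 0 0 0 0"

```text
time: 33.95
tool_pos: [0.5324, 0.232, 0.1579]
ee_rot: [-3.141, 0.001, 1.517]
wrist_force: [-5.6, -2.6, 5.9]
width: 0.0518
```

```bash
python3 - <<'E' 2>/dev/null
from h import *
o=sensors.get_obs();print(o["tool_pos"],o["wrist_force"],o["width"])
S=shot("scene","scp2"); print(blob(S,(270,240,320,300),(18,130,80),(28,255,255)),proj("scene",o["tool_pos"]+[0,0,.0124]))
E
```

```text
[0.53242123 0.23203044 0.15787793] [-5.62186009 -2.61456053  5.8862675 ] 0.05179190115499971
(np.float64(282.15209125475286), np.float64(274.3726235741445), np.int32(16), np.int32(21), np.int32(263)) [286.86244374 273.34386285]
```

The apple has touched the floor (6 N). Release.

>>> arm_command --pt "0.58 0 0 0 0 0 0" --pt "0.62 0 0 0 0 0 0" --pt "0.66 0 0 0 0 0 0" --pt "0.68 0 0 0 0 0 0" --pt "0.68 0 0 -2 0 0 0" --pt "0.68 0 0 -3 0 0 0" --pt "0.68 0 0 -4 0 0 0" --pt "0.68 0 0 -1.4 0 0 0" --pt "0.68 0 0 0 0 0 0"

```text
time: 34.9
tool_pos: [0.5347, 0.234, 0.262]
ee_rot: [3.136, -0.002, 1.519]
wrist_force: [0.2, 0.2, 0.1]
width: 0.0638
```

```bash
python3 - <<'E' 2>/dev/null
from h import *
S=shot("scene","scp3");T=shot("top","top7")
b=blob(S,(255,245,330,320),(18,130,80),(28,255,255));print(b,plane("scene",*b[:2],.15))
bx={"s2":(436,234,458,256),"l2":(434,266,464,297),"m1":(434,305,461,334)}
for n,x in bx.items():
    lo,hi,z=AP[n]; b=blob(T,x,lo,hi); print(n,np.round(b,1),plane("top",b[0],b[1],z).round(4) if b else None)
print(togo([.413,-.331,.26]))
E
```

```text
(np.float64(292.5535168195719), np.float64(284.17125382263), np.int32(21), np.int32(20), np.int32(327)) [0.50747647 0.23535629 0.15      ]
s2 [446.2 243.8  16.   16.  196. ] [ 0.6082 -0.3264  0.0335]
l2 [447.7 281.   24.   23.  446. ] [ 0.51   -0.3271  0.0435]
m1 [448.1 319.   21.   21.  311. ] [ 0.4117 -0.3288  0.0385]
(array([-56.99,  -9.05,  -0.2 ]), None, array([0.533 , 0.2334, 0.2575]))
```

m2 rolled to the back wall in lane +73, at (0.507, 0.235). Next is m1.

>>> arm_command --pt "0.72 -4.384 -0.696 0 0 0 0" --pt "0.72 -4.384 -0.696 0 0 0 0" --pt "0.72 -4.384 -0.696 0 0 0 0" --pt "0.72 -4.384 -0.696 0 0 0 0" --pt "0.72 -4.384 -0.696 0 0 0 0" --pt "0.72 -4.384 -0.696 0 0 0 0" --pt "0.72 -4.384 -0.696 0 0 0 0" --pt "0.72 -4.384 -0.696 0 0 0 0" --pt "0.72 -4.384 -0.696 0 0 0 0" --pt "0.72 -4.384 -0.696 0 0 0 0" --pt "0.72 -4.384 -0.696 0 0 0 0" --pt "0.72 -4.384 -0.696 0 0 0 0" --pt "0.72 -4.384 -0.696 0 0 0 0" --pt "0.72 0 0 0 0 0 0" --pt "0.72 0 0 4.2 0 0 0" --pt "0.72 0 0 4.2 0 0 0" --pt "0.72 0 0 4.2 0 0 0" --pt "0.72 0 0 3.6 0 0 0" --pt "0.72 0 0 0 0 0 0" --pt "0.72 0 0 0 0 0 0"

```text
time: 37.0
tool_pos: [0.4128, -0.3295, 0.0958]
ee_rot: [-3.139, -0.003, 1.519]
wrist_force: [0.2, -0.6, 0.6]
width: 0.0676
```

```bash
python3 - <<'E' 2>/dev/null
from h import *
print(togo([.413,-.331,.0245],1.52))
E
```

```text
(array([-0.16,  0.05,  7.13]), array([-0.002, -0.003, -0.001]), array([ 0.4128, -0.3295,  0.0958]))
```

>>> arm_command --pt "0.72 -0.1 0 2.5 0 0 0" --pt "0.72 0 0 2.5 0 0 0" --pt "0.72 0 0 2.1 0 0 0" --pt "0.72 0 0 0 0 0 0" --pt "0.72 0 0 0 0 0 0" --pt "0.4 0 0 0 0 0 0" --pt "0.4 0 0 0 0 0 0" --pt "0.4 0 0 0 0 0 0" --pt "0.4 0 0 0 0 0 0" --pt "0.4 0 0 -3 0 0 0" --pt "0.4 0 0 -4.5 0 0 0" --pt "0.4 0 0 -4.5 0 0 0" --pt "0.4 0 0 -4.5 0 0 0" --pt "0.4 0 0 -4.5 0 0 0" --pt "0.4 0 0 -2.5 0 0 0"

```text
time: 38.5
tool_pos: [0.4139, -0.3325, 0.2655]
ee_rot: [3.137, 0.004, 1.519]
wrist_force: [0.1, 0.2, -1.8]
width: 0.0516
```

>>> arm_command --pt "0.4 4.525 0.871 0 0 0 0" --pt "0.4 4.525 0.871 0 0 0 0" --pt "0.4 4.525 0.871 0 0 0 0" --pt "0.4 4.525 0.871 0 0 0 0" --pt "0.4 4.525 0.871 0 0 0 0" --pt "0.4 4.525 0.871 0 0 0 0" --pt "0.4 4.525 0.871 0 0 0 0" --pt "0.4 4.525 0.871 0 0 0 0" --pt "0.4 4.525 0.871 0 0 0 0" --pt "0.4 4.525 0.871 0 0 0 0" --pt "0.4 4.525 0.871 0 0 0 0" --pt "0.4 0 0 0 0 0 0" --pt "0.4 0 0 0 0 0 0"

```text
time: 39.8
tool_pos: [0.5344, 0.161, 0.2601]
ee_rot: [-3.14, 0.001, 1.521]
wrist_force: [-0.0, -0.3, -0.8]
width: 0.0519
```

```bash
python3 - <<'E' 2>/dev/null
from h import *
print(togo([.534,.1613,.157],1.52),sensors.get_obs()["width"])
E
```

```text
(array([ 0.04, -0.03, 10.31]), array([-0.002,  0.001,  0.001]), array([0.5344, 0.161 , 0.2601])) 0.051880521908220276
```

>>> arm_command --pt "0.4 0 0 3 0 0 0" --pt "0.4 0 0 3 0 0 0" --pt "0.4 0 0 2.5 0 0 0" --pt "0.4 0 0 1.2 0 0 0" --pt "0.4 0 0 0.4 0 0 0" --pt "0.4 0 0 0 0 0 0" --pt "0.4 0 0 0 0 0 0"

```text
time: 40.5
tool_pos: [0.5346, 0.159, 0.1613]
ee_rot: [3.141, 0.0, 1.517]
wrist_force: [-2.5, -1.1, 2.4]
width: 0.0517
```

>>> arm_command --pt "0.58 0 0 0 0 0 0" --pt "0.62 0 0 0 0 0 0" --pt "0.66 0 0 0 0 0 0" --pt "0.68 0 0 0 0 0 0" --pt "0.68 0 0 -2 0 0 0" --pt "0.68 0 0 -3 0 0 0" --pt "0.68 0 0 -4 0 0 0" --pt "0.68 0 0 -1.1 0 0 0" --pt "0.68 0 0 0 0 0 0"

```text
time: 41.4
tool_pos: [0.536, 0.1605, 0.2637]
ee_rot: [3.136, -0.001, 1.519]
wrist_force: [0.4, -0.0, -0.4]
width: 0.0641
```

```bash
python3 - <<'E' 2>/dev/null
from h import *
S=shot("scene","scp4");T=shot("top","top8")
b=blob(S,(295,225,345,290),(-10,170,50),(9,255,255));print(b,plane("scene",*b[:2],.15))
b=blob(S,(255,245,310,320),(18,130,80),(28,255,255));print(b,plane("scene",*b[:2],.15))
bx={"s2":(436,234,458,256),"l2":(434,266,464,297)}
for n,x in bx.items():
    lo,hi,z=AP[n]; b=blob(T,x,lo,hi); print(n,np.round(b,1),plane("top",b[0],b[1],z).round(4) if b else None)
print(togo([.512,-.329,.26],1.52))
E
```

```text
(np.float64(313.7952218430034), np.float64(270.5529010238908), np.int32(19), np.int32(20), np.int32(293)) [0.50310085 0.16111978 0.15      ]
(np.float64(292.62654320987656), np.float64(284.18518518518516), np.int32(21), np.int32(20), np.int32(324)) [0.50730531 0.23525162 0.15      ]
s2 [446.2 243.7  16.   16.  195. ] [ 0.6085 -0.3263  0.0335]
l2 [447.6 281.   24.   23.  448. ] [ 0.5099 -0.327   0.0435]
(array([-4.897e+01,  2.900e-01, -3.000e-02]), array([-0.002,  0.   , -0.001]), array([0.5345, 0.1602, 0.2595]))
```

>>> arm_command --pt "0.86 -4.452 0.026 0 0 0 0" --pt "0.86 -4.452 0.026 0 0 0 0" --pt "0.86 -4.452 0.026 0 0 0 0" --pt "0.86 -4.452 0.026 0 0 0 0" --pt "0.86 -4.452 0.026 0 0 0 0" --pt "0.86 -4.452 0.026 0 0 0 0" --pt "0.86 -4.452 0.026 0 0 0 0" --pt "0.86 -4.452 0.026 0 0 0 0" --pt "0.86 -4.452 0.026 0 0 0 0" --pt "0.86 -4.452 0.026 0 0 0 0" --pt "0.86 -4.452 0.026 0 0 0 0" --pt "0.86 0 0 0 0 0 0" --pt "0.86 0 0 4.2 0 0 0" --pt "0.86 0 0 4.2 0 0 0" --pt "0.86 0 0 4.2 0 0 0" --pt "0.86 0 0 3.4 0 0 0" --pt "0.86 0 0 0 0 0 0" --pt "0.86 0 0 0 0 0 0"

```text
time: 43.3
tool_pos: [0.5116, -0.3277, 0.0998]
ee_rot: [-3.139, -0.002, 1.519]
wrist_force: [0.4, -0.4, 0.7]
width: 0.0808
```

```bash
python3 - <<'E' 2>/dev/null
from h import *
print(togo([.512,-.329,.0285],1.52))
E
```

```text
(array([-0.14,  0.06,  7.13]), array([-0.003, -0.002, -0.001]), array([ 0.5116, -0.3277,  0.0998]))
```

>>> arm_command --pt "0.86 -0.1 0 2.5 0 0 0" --pt "0.86 0 0 2.5 0 0 0" --pt "0.86 0 0 2.1 0 0 0" --pt "0.86 0 0 0 0 0 0" --pt "0.86 0 0 0 0 0 0" --pt "0.5 0 0 0 0 0 0" --pt "0.5 0 0 0 0 0 0" --pt "0.5 0 0 0 0 0 0" --pt "0.5 0 0 0 0 0 0" --pt "0.5 0 0 -3 0 0 0" --pt "0.5 0 0 -4.5 0 0 0" --pt "0.5 0 0 -4.5 0 0 0" --pt "0.5 0 0 -4.5 0 0 0" --pt "0.5 0 0 -4.5 0 0 0" --pt "0.5 0 0 -2.5 0 0 0"

```text
time: 44.8
tool_pos: [0.513, -0.3305, 0.2698]
ee_rot: [3.136, 0.003, 1.519]
wrist_force: [0.3, -0.2, -1.0]
width: 0.0617
```

>>> arm_command --pt "0.5 4.178 -0.032 0 0 0 0" --pt "0.5 4.178 -0.032 0 0 0 0" --pt "0.5 4.178 -0.032 0 0 0 0" --pt "0.5 4.178 -0.032 0 0 0 0" --pt "0.5 4.178 -0.032 0 0 0 0" --pt "0.5 4.178 -0.032 0 0 0 0" --pt "0.5 4.178 -0.032 0 0 0 0" --pt "0.5 4.178 -0.032 0 0 0 0" --pt "0.5 4.178 -0.032 0 0 0 0" --pt "0.5 4.178 -0.032 0 0 0 0" --pt "0.5 0 0 0 0 0 0" --pt "0.5 0 0 0 0 0 0"

```text
time: 46.0
tool_pos: [0.5304, 0.0881, 0.2645]
ee_rot: [-3.141, 0.001, 1.521]
wrist_force: [0.0, 0.1, -0.2]
width: 0.0619
```

```bash
python3 - <<'E' 2>/dev/null
from h import *
print(togo([.530,.0884,.163],1.52),sensors.get_obs()["width"])
E
```

```text
(array([ 0.04, -0.03, 10.15]), array([-0.001,  0.001,  0.001]), array([0.5304, 0.0881, 0.2645])) 0.061871482050092616
```

>>> arm_command --pt "0.5 0 0 3 0 0 0" --pt "0.5 0 0 3 0 0 0" --pt "0.5 0 0 2.5 0 0 0" --pt "0.5 0 0 1.0 0 0 0" --pt "0.5 0 0 0.4 0 0 0" --pt "0.5 0 0 0 0 0 0" --pt "0.5 0 0 0 0 0 0"

```text
time: 46.7
tool_pos: [0.532, 0.0872, 0.1677]
ee_rot: [3.138, -0.001, 1.518]
wrist_force: [-1.0, -0.8, 0.0]
width: 0.0616
```

>>> arm_command --pt "0.68 0 0 0 0 0 0" --pt "0.72 0 0 0 0 0 0" --pt "0.75 0 0 0 0 0 0" --pt "0.77 0 0 0 0 0 0" --pt "0.77 0 0 -2 0 0 0" --pt "0.77 0 0 -3 0 0 0" --pt "0.77 0 0 -4 0 0 0" --pt "0.77 0 0 -0.9 0 0 0" --pt "0.77 0 0 0 0 0 0"

```text
time: 47.6
tool_pos: [0.5317, 0.0875, 0.2675]
ee_rot: [3.136, -0.001, 1.519]
wrist_force: [0.1, -0.2, -1.3]
width: 0.0722
```

```bash
python3 - <<'E' 2>/dev/null
from h import *
S=shot("scene","scp5");T=shot("top","top9")
b=blob(S,(295,225,345,290),(-10,170,50),(9,255,255));print(b,plane("scene",*b[:2],.15))
b=blob(S,(255,245,310,320),(18,130,80),(28,255,255));print(b,plane("scene",*b[:2],.15))
b=blob(S,(318,225,365,275),(25,100,40),(44,255,255));print("l2",b,plane("scene",*b[:2],.153))
bx={"s2":(436,234,458,256)}
for n,x in bx.items():
    lo,hi,z=AP[n]; b=blob(T,x,lo,hi); print(n,np.round(b,1),plane("top",b[0],b[1],z).round(4) if b else None)
print(togo([.611,-.329,.26],1.52))
E
```

```text
(np.float64(313.875), np.float64(270.52364864864865), np.int32(19), np.int32(20), np.int32(296)) [0.50302591 0.1608889  0.15      ]
(np.float64(292.65846153846155), np.float64(284.17846153846153), np.int32(21), np.int32(20), np.int32(325)) [0.50726352 0.23517576 0.15      ]
l2 (np.float64(332.9611650485437), np.float64(255.62864077669903), np.int32(23), np.int32(23), np.int32(412)) [0.50412105 0.08470877 0.153     ]
s2 [446.2 243.8  16.   16.  197. ] [ 0.6083 -0.3264  0.0335]
(array([-41.16,  10.22,   0.36]), array([-0.002,  0.   , -0.001]), array([0.5303, 0.0874, 0.2637]))
```

>>> arm_command --pt "0.62 -4.116 1.012 0 0 0 0" --pt "0.62 -4.116 1.012 0 0 0 0" --pt "0.62 -4.116 1.012 0 0 0 0" --pt "0.62 -4.116 1.012 0 0 0 0" --pt "0.62 -4.116 1.012 0 0 0 0" --pt "0.62 -4.116 1.012 0 0 0 0" --pt "0.62 -4.116 1.012 0 0 0 0" --pt "0.62 -4.116 1.012 0 0 0 0" --pt "0.62 -4.116 1.012 0 0 0 0" --pt "0.62 -4.116 1.012 0 0 0 0" --pt "0.62 0 0 0 0 0 0" --pt "0.62 0 0 4.2 0 0 0" --pt "0.62 0 0 4.2 0 0 0" --pt "0.62 0 0 4.2 0 0 0" --pt "0.62 0 0 4.0 0 0 0" --pt "0.62 0 0 0 0 0 0" --pt "0.62 0 0 0 0 0 0"

```text
time: 49.4
tool_pos: [0.6095, -0.3276, 0.0975]
ee_rot: [-3.138, -0.002, 1.519]
wrist_force: [-0.4, 0.4, -0.7]
width: 0.0584
```

```bash
python3 - <<'E' 2>/dev/null
from h import *
print(togo([.610,-.328,.020],1.52))
E
```

```text
(array([-0.06,  0.08,  7.75]), array([-0.003, -0.002, -0.001]), array([ 0.6095, -0.3276,  0.0975]))
```

>>> arm_command --pt "0.62 0 0 2.5 0 0 0" --pt "0.62 0 0 2.5 0 0 0" --pt "0.62 0 0 2.7 0 0 0" --pt "0.62 0 0 0 0 0 0" --pt "0.62 0 0 0 0 0 0" --pt "0.3 0 0 0 0 0 0" --pt "0.3 0 0 0 0 0 0" --pt "0.3 0 0 0 0 0 0" --pt "0.3 0 0 0 0 0 0" --pt "0.3 0 0 -3 0 0 0" --pt "0.3 0 0 -4.5 0 0 0" --pt "0.3 0 0 -4.5 0 0 0" --pt "0.3 0 0 -4.5 0 0 0" --pt "0.3 0 0 -4.5 0 0 0" --pt "0.3 0 0 -3 0 0 0"

```text
time: 50.9
tool_pos: [0.6107, -0.3291, 0.2664]
ee_rot: [3.137, 0.002, 1.519]
wrist_force: [1.2, 0.9, -0.4]
width: 0.0415
```

>>> arm_command --pt "0.3 4.235 -1.266 0 0 0 0" --pt "0.3 4.235 -1.266 0 0 0 0" --pt "0.3 4.235 -1.266 0 0 0 0" --pt "0.3 4.235 -1.266 0 0 0 0" --pt "0.3 4.235 -1.266 0 0 0 0" --pt "0.3 4.235 -1.266 0 0 0 0" --pt "0.3 4.235 -1.266 0 0 0 0" --pt "0.3 4.235 -1.266 0 0 0 0" --pt "0.3 0 0 0 0 0 0" --pt "0.3 0 0 0 0 0 0"

```text
time: 51.9
tool_pos: [0.5266, 0.0153, 0.2622]
ee_rot: [3.141, 0.001, 1.521]
wrist_force: [0.0, -0.4, -1.0]
width: 0.0417
```

```bash
python3 - <<'E' 2>/dev/null
from h import *
print(togo([.526,.0155,.155],1.52),sensors.get_obs()["width"])
E
```

```text
(array([ 0.02, -0.06, 10.72]), array([0.   , 0.001, 0.001]), array([0.5266, 0.0153, 0.2622])) 0.04169917008495161
```

>>> arm_command --pt "0.3 0 0 3 0 0 0" --pt "0.3 0 0 3 0 0 0" --pt "0.3 0 0 2.5 0 0 0" --pt "0.3 0 0 1.2 0 0 0" --pt "0.3 0 0 0.7 0 0 0" --pt "0.3 0 0 0 0 0 0" --pt "0.3 0 0 0 0 0 0"

```text
time: 52.6
tool_pos: [0.5277, 0.014, 0.1592]
ee_rot: [3.139, -0.0, 1.518]
wrist_force: [0.5, 0.5, 0.6]
width: 0.0415
```

>>> arm_command --pt "0.48 0 0 0 0 0 0" --pt "0.51 0 0 0 0 0 0" --pt "0.54 0 0 0 0 0 0" --pt "0.56 0 0 0 0 0 0" --pt "0.56 0 0 -2 0 0 0" --pt "0.56 0 0 -3 0 0 0" --pt "0.56 0 0 -4 0 0 0" --pt "0.56 0 0 -1.4 0 0 0" --pt "0.56 0 0 0 0 0 0"

```text
time: 53.5
tool_pos: [0.5281, 0.0147, 0.2649]
ee_rot: [3.136, 0.0, 1.519]
wrist_force: [0.5, -0.6, 0.2]
width: 0.0528
```

```bash
python3 - <<'E' 2>/dev/null
from h import *
S=shot("scene","scp6");T=shot("top","top10")
for n,bx,c,z in(("m1",(295,225,345,290),((-10,170,50),(9,255,255)),.15),("m2",(255,245,310,320),((18,130,80),(28,255,255)),.15),("l2",(318,225,350,275),((25,100,40),(44,255,255)),.155),("s2",(345,220,375,260),((25,100,50),(44,255,255)),.145)):
    b=blob(S,bx,*c);print(n,b and (np.round(b,1),plane("scene",*b[:2],z)))
print(togo([.431,.1675,.24],-.056))
cv2.imwrite("pics/c10.png",np.hstack([cv2.resize(S[200:350,230:400],(476,420),interpolation=cv2.INTER_CUBIC),cv2.resize(T[220:340,170:350][:,:],(324,420))[:, :]]))
E
```

```text
m1 (array([313.9, 270.6,  19. ,  20. , 294. ]), array([0.50283953, 0.16087991, 0.15      ]))
m2 (array([292.7, 284.5,  21. ,  20. , 301. ]), array([0.50637919, 0.23578306, 0.15      ]))
l2 (array([333. , 255.7,  23. ,  23. , 413. ]), array([0.50254875, 0.08622466, 0.155     ]))
s2 (array([352.9, 247.8,  16. ,  15. , 177. ]), array([0.49107101, 0.01445453, 0.145     ]))
(array([ 14.76, -10.32,   2.08]), array([-1.000e-03,  1.000e-03,  1.575e+00]), array([0.5264, 0.0147, 0.2606]))
```

View pics/c10.png

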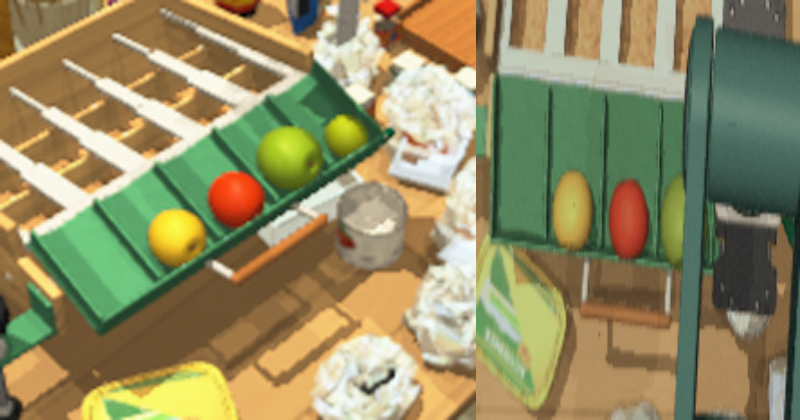

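The picture shows all four apples in separate lanes at the back wall: m2 at crop (176,237), m1 (235,198), l2 (289,157), s2 (345,134). The handle lies at crop (232,272) to (325,220). Next I go to the handle.

```bash
python3 - <<'E' 2>/dev/null
from h import *
print(togo([.432,.1665,.26],1.515))
a=lambda x,y:(170+x/1.8,220+y/3.5); s=lambda x,y:(230+x/2.8,200+y/2.8)
for n,p,q in(("L",(170+(583-476)/1.8,220+306/3.5),s(232,276)),("R",(170+(669-476)/1.8,220+314/3.5),s(326,221))): print(n,two(p,q))
t=np.linspace(0,.65,14); print(np.c_[np.diff(-15*np.cos(t)-.3*np.sin(t)),np.diff(15*np.sin(t)-.3*np.cos(t))].round(2).tolist())
E
```

```text
(array([ 14.67, -10.22,   0.08]), array([-0.002, -0.   ,  0.004]), array([0.5264, 0.0147, 0.2606]))
L (array([0.43622264, 0.22489834, 0.14291322]), np.float64(0.0072277167916483314))
R (array([0.42950793, 0.10912765, 0.13383566]), np.float64(0.0007760965409987162))
[[0.0, 0.75], [0.04, 0.75], [0.08, 0.75], [0.12, 0.74], [0.15, 0.73], [0.19, 0.73], [0.23, 0.72], [0.26, 0.7], [0.3, 0.69], [0.33, 0.67], [0.36, 0.66], [0.4, 0.64], [0.43, 0.62]]
```

>>> arm_command --pt "0.4 3.67 -2.54 0 0 0 0" --pt "0.35 3.67 -2.54 0 0 0 0" --pt "0.32 3.67 -2.54 0 0 0 0" --pt "0.32 3.67 -2.54 0 0 0 0" --pt "0.32 0 0 0 0 0 0" --pt "0.32 0 0 4 0 0 0" --pt "0.32 0 0 3 0 0 0" --pt "0.32 0 0 0 0 0 0" --pt "0.32 0 0 0 0 0 0"

```text
time: 54.5
tool_pos: [0.4324, 0.1658, 0.1907]
ee_rot: [-3.138, 0.001, 1.518]
wrist_force: [0.2, -0.3, 0.5]
width: 0.0301
```

```bash
python3 - <<'E' 2>/dev/null
from h import *
print(togo([.4325,.1665,.121],1.515),sensors.get_obs()["width"])
S=shot("scene","sch"); cv2.imwrite("pics/ch.png",cv2.resize(S[200:330,270:400],(520,520),interpolation=cv2.INTER_CUBIC))
f=lambda X:((proj("scene",X)-[270,200])*4).round(0)
o=sensors.get_obs(); print(f(o["tool_pos"]),f(o["tool_pos"]-[0,0,.041]))
E
```

```text
(array([0.08, 0.03, 6.97]), array([-0.003,  0.001,  0.003]), array([0.4324, 0.1658, 0.1907])) 0.030120131857049478
[245. 298.] [244. 340.]
```

View pics/ch.png

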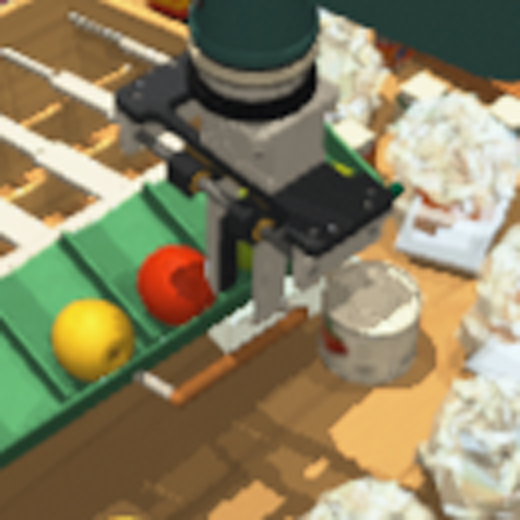

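The scene crop shows the fingers above the handle, whose middle is at crop (240,355). The grasp point projected at handle height falls at about (244,352). Descend and close.

>>> arm_command --pt "0.32 0 0 2 0 0 0" --pt "0.32 0 0 2 0 0 0" --pt "0.32 0 0 2 0 0 0" --pt "0.32 0 0 1 0 0 0" --pt "0.32 0 0 0 0 0 0" --pt "0.32 0 0 0 0 0 0"

```text
time: 55.15
tool_pos: [0.434, 0.1667, 0.1236]
ee_rot: [3.139, -0.001, 1.519]
wrist_force: [-0.0, 0.2, 0.2]
width: 0.0302
```

>>> arm_command --pt "0.05 0 0 0 0 0 0" --pt "0.05 0 0 0 0 0 0" --pt "0.05 0 0 0 0 0 0" --pt "0.05 0 0 0 0 0 0" --pt "0.05 0 0 0 0 0 0"

```text
time: 55.65
tool_pos: [0.4288, 0.167, 0.1234]
ee_rot: [-3.133, -0.0, 1.52]
wrist_force: [-13.5, 1.5, 8.9]
width: 0.0109
```

```bash
python3 - <<'E' 2>/dev/null
from h import *
o=sensors.get_obs();print(o["tool_pos"],o["wrist_force"],o["width"])
S=shot("scene","sch2"); T=shot("top","toph2")
for n,bx,c,z in(("m1",(295,225,345,290),((-10,170,50),(9,255,255)),.15),("m2",(255,245,310,320),((18,130,80),(28,255,255)),.15)):
    b=blob(S,bx,*c);print(n,b and (np.round(b,1),plane("scene",*b[:2],z)))
E
```

```text
[0.42881416 0.16702967 0.12338171] [-13.48010267   1.48964453   8.87532238] 0.010942848497249361
m1 (array([312.7, 272. ,  19. ,  19. , 232. ]), array([0.50151078, 0.16687653, 0.15      ]))
m2 (array([292.7, 284.4,  21. ,  20. , 317. ]), array([0.50668788, 0.23550631, 0.15      ]))
```

The bar is gripped at 11 mm. I relieve the 13 N offset, then tip steadily over 1.3 s and hold.

>>> arm_command --pt "0.05 0 -0.25 0 0 0 0" --pt "0.05 0 -0.2 -0.2 0 0 0" --pt "0.05 0 0 0 0 0 0" --pt "0.05 0 0 0 0 0 0"

```text
time: 56.15
tool_pos: [0.4289, 0.167, 0.1237]
ee_rot: [3.141, -0.001, 1.519]
wrist_force: [2.7, 1.4, -5.2]
width: 0.011
```

>>> arm_command --pt "0.05 0 0.0 -0.75 0 0 0" --pt "0.05 0 0.04 -0.75 0 0 0" --pt "0.05 0 0.08 -0.75 0 0 0" --pt "0.05 0 0.12 -0.74 0 0 0" --pt "0.05 0 0.15 -0.73 0 0 0" --pt "0.05 0 0.19 -0.73 0 0 0" --pt "0.05 0 0.23 -0.72 0 0 0" --pt "0.05 0 0.26 -0.7 0 0 0" --pt "0.05 0 0.3 -0.69 0 0 0" --pt "0.05 0 0.33 -0.67 0 0 0" --pt "0.05 0 0.36 -0.66 0 0 0" --pt "0.05 0 0.4 -0.64 0 0 0" --pt "0.05 0 0.43 -0.62 0 0 0" --pt "0.05 0 0 0 0 0 0" --pt "0.05 0 0 0 0 0 0" --pt "0.05 0 0 0 0 0 0" --pt "0.05 0 0 0 0 0 0" --pt "0.05 0 0 0 0 0 0" --pt "0.05 0 0 0 0 0 0" --pt "0.05 0 0 0 0 0 0"

```text
time: 58.15
tool_pos: [0.4509, 0.1657, 0.2185]
ee_rot: [-3.129, 0.0, 1.521]
wrist_force: [-18.7, 1.8, 9.1]
width: 0.0109
```

```bash
python3 - <<'E' 2>/dev/null
from h import *
o=sensors.get_obs();print(o["tool_pos"],o["ee_rot"],o["wrist_force"],o["width"])
S=shot("scene","sct"); T=shot("top","topt")
cv2.imwrite("pics/ct.png",np.hstack([cv2.resize(S[180:340,190:390],(500,400),interpolation=cv2.INTER_CUBIC),cv2.resize(T[130:330,165:355],(300,400))]))
E
```

```text
[0.45091936 0.16572349 0.2184649 ] [-3.12926029e+00  6.55153141e-05  1.52087606e+00] [-18.70272268   1.81532871   9.06365277] 0.010858230220626194
```

View pics/ct.png

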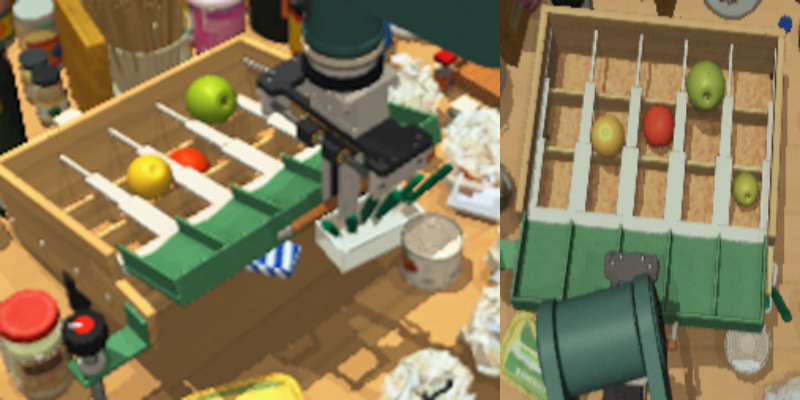

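The picture shows every apple lodged: s2 in the small row at (745,188), m2 (607,135) and m1 (658,125) in the middle row, and l2 (706,85) in the large row. Lower the hopper back along the arc.

>>> arm_command --pt "0.05 0 -0.43 0.62 0 0 0" --pt "0.05 0 -0.4 0.64 0 0 0" --pt "0.05 0 -0.36 0.66 0 0 0" --pt "0.05 0 -0.33 0.67 0 0 0" --pt "0.05 0 -0.3 0.69 0 0 0" --pt "0.05 0 -0.26 0.7 0 0 0" --pt "0.05 0 -0.23 0.72 0 0 0" --pt "0.05 0 -0.19 0.73 0 0 0" --pt "0.05 0 -0.15 0.73 0 0 0" --pt "0.05 0 -0.12 0.74 0 0 0" --pt "0.05 0 -0.08 0.75 0 0 0" --pt "0.05 0 -0.04 0.75 0 0 0" --pt "0.05 0 0 0.75 0 0 0" --pt "0.05 0 0 0 0 0 0" --pt "0.05 0 0 0 0 0 0" --pt "0.05 0 0 0 0 0 0"

```text
time: 59.85
tool_pos: [0.4289, 0.167, 0.1246]
ee_rot: [3.141, -0.001, 1.519]
wrist_force: [-2.3, 3.3, -1.6]
width: 0.0109
```

```bash
python3 - <<'E' 2>/dev/null
from h import *
o=sensors.get_obs();print(o["tool_pos"],o["wrist_force"],o["width"])
E
```

```text
[0.42885816 0.16699667 0.12462076] [-2.27938307  3.29279543 -1.59104114] 0.010936989104808368
```

>>> arm_command --pt "0.2 0 0 0 0 0 0" --pt "0.32 0 0 0 0 0 0" --pt "0.32 0 0 0 0 0 0" --pt "0.32 0 0 0 0 0 0" --pt "0.32 0 0 -2 0 0 0" --pt "0.32 0 0 -4 0 0 0" --pt "0.32 0 0 -4 0 0 0" --pt "0.32 0 0 -4 0 0 0" --pt "0.32 0 0 -4 0 0 0" --pt "0.32 -4.2 0 0 0 0 0" --pt "0.32 -4.2 0 0 0 0 0" --pt "0.32 -4.2 0 0 0 0 0" --pt "0.32 -4.2 0 0 0 0 0" --pt "0.32 -4.2 0 0 0 0 0" --pt "0.32 -4.2 0 0 0 0 0" --pt "0.32 -4.2 0 0 0 0 0" --pt "0.32 -4.2 0 0 0 0 0" --pt "0.32 0 0 0 0 0 0" --pt "0.32 0 0 0 0 0 0"

```text
time: 61.75
tool_pos: [0.4108, -0.1695, 0.3038]
ee_rot: [-3.141, -0.001, 1.516]
wrist_force: [0.9, -0.2, -0.4]
width: 0.0301
```

```bash
python3 - <<'E' 2>/dev/null
from h import *
S=shot("scene","scz"); T=shot("top","topz"); S0=cv2.imread("pics/scene0.png");T0=cv2.imread("pics/top0.png");F=cv2.imread("pics/scF.png")
bx=dict(pad=(222,336,242,357),bracket=(224,316,250,335),hopL=(245,280,290,320),bott=(150,180,200,240),jar=(188,308,214,336))
print({k:flow(F,S,v) for k,v in bx.items()})
bt=dict(tub=(165,288,220,335),jar=(135,205,172,238),tin=(306,298,336,320),hop=(185,250,330,290),deck=(190,140,340,240),handle=(228,292,282,316),bott=(90,10,230,120))
print({k:flow(T0,T,v) for k,v in bt.items()})
for n,c,z in(("m1",((-10,170,50),(9,255,255)),.11),("m2",((18,130,80),(28,255,255)),.11),("l",((29,110,40),(44,255,255)),.1)):
    b=blob(T,(190,140,345,240),*c);print(n,np.round(b,1),plane("top",*b[:2],z))
cv2.imwrite("pics/cz.png",np.hstack([cv2.resize(S[180:360,190:390],(444,400),interpolation=cv2.INTER_CUBIC),cv2.resize(T[130:330,135:345],(350,400))]))
E
```

```text
{'pad': (array([-0.04, -0.05], dtype=float32), 8), 'bracket': (array([-0.19,  0.03], dtype=float32), 5), 'hopL': (array([0.18, 0.17], dtype=float32), 7), 'bott': (array([ 0., -0.], dtype=float32), 12), 'jar': (array([0.03, 0.04], dtype=float32), 9)}
{'tub': (array([ 0.01, -0.03], dtype=float32), 33), 'jar': (array([0.02, 0.16], dtype=float32), 17), 'tin': (array([0.07, 0.11], dtype=float32), 17), 'hop': (array([-0.  ,  0.09], dtype=float32), 29), 'deck': (array([ 0.  , -0.06], dtype=float32), 51), 'handle': (array([ 0.01, -0.04], dtype=float32), 16), 'bott': (array([-0.  ,  0.02], dtype=float32), 60)}
m1 [264.9 192.6  19.   20.  332. ] [0.71922958 0.14893894 0.11      ]
m2 [235.9 190.2  20.   22.  333. ] [0.72335368 0.22114784 0.11      ]
l [296.1 168.2  23.   25.  463. ] [0.78564116 0.07272938 0.1       ]
```

View pics/cz.png

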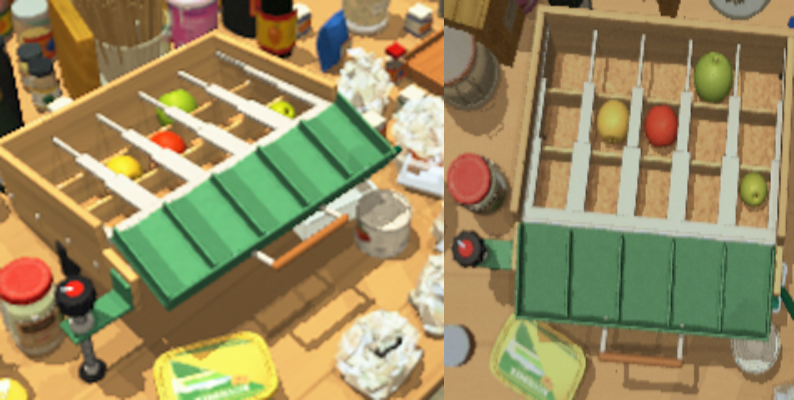

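The final views show the hopper down, the handle within 0.04 px of its start, and the jar, tin and tub unmoved. All four apples sit in their holes. Handing in.

```bash
python3 -c "
from bench import job
print(job.close_job())"
```

```text
the job is handed in; nothing more can be done
None
```

The job is done and handed in at about 62 s. The jack foot is screwed down, the four apples that were there are graded into holes of their size, and the hopper is lowered again.

- **Jack foot:** I overshot at first. The knob had not started at 0, and the corner was lifted about 2.5 mm for a moment. I turned it back and found the contact point by comparing pictures: the pad stopped moving while the corner began to rise. I left it there, with the grader level to about 0.1–0.2 mm as far as the pictures can show. The last pad and bracket readings shifted by 0.05 px or less in height. Sideways the bracket read 0.19 px, and the left end of the hopper read 0.17–0.18 px each way. I put these down to changed shadows, but did not prove it.
- **Apples:** I laid m2, m1, l2 and s2 one to a lane (+73, 0, -73, -146 mm). I tipped the hopper only when all four were in, over 1.3 s. In the last picture s2 is in a small hole, m1 and m2 in middle holes and l2 in a large hole. The measured positions agree for m1, m2 and l2; s2 was checked by eye only.
- **Surroundings:** The handle is back within 0.04 px of its starting place. The jar, tin and tub show shifts of 0.16 px or less, so they have not moved.

I viewed 13 pictures.

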